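# Reload the ratchet-clamped spice doser

## Task

Load the spice doser: lift its ratchet pawl over until it stays up, draw the toothed rod fully out by its handle, and stand every one of the small steel spice tins waiting behind the doser upright in the cradle. Then have the pawl back down on the teeth and the rod pushed in, so that the tins stand in one closed row against the fixed stop with the pusher snug behind the last. Set the four toggle switches so that exactly the places in the row that are filled are on (counted from the stop: first switch for first place, and so on) and the others are off; leave the other things on the worktop alone.

Things in the scene. Friction and masses are not known exactly. Their poses are not given: they have to be found in the camera images.
- doser: Fixed, on a white plate 188x312x8 mm. Origin on the worktop under the cradle's centre line; y along the cradle from fixed stop to rod handle, x away from the robot, z up; the frame for all x, y, z below. Cradle: channel along y, x = 0, inner width 56 mm, floor z = 8, walls 6 mm thick up to z = 31, from the stop's face (y = -115; top z = 58) to the black end block (y = 126-174, top z = 86).
- rod (a joint): Slide of the toothed rod along the doser's +y, 0 (right in) to 0.130 m (fully withdrawn). At value q the pusher's face is at y = q - 25 mm. Friction about 1.5 N; stays where it is left. With the pawl down it can be pushed in (clicking over teeth 12 mm apart) but not drawn out beyond the next tooth.
- rod_handle (a point): Centre of the top of the rod's handle: an upright black cylinder at the rod's outer end, 24 mm in diameter, 70 mm tall, top 88 mm above the worktop; at rod value q it is at x = 0, y = 232 mm + q. Axes as the doser.
- pusher_face (a point): Centre of the face of the rod's pusher plate (50 mm wide in x, 10 mm thick, z = 11 to 61 mm) that pushes the tins to the stop (-y). Axes as the doser.
- pawl (a joint): Hinge of the pawl, rad: about 0 to 0.25 with its tip down on the teeth, 1.40 when swung right over (upper stop). Axis along x at y = 160 mm, z = 75 mm. Swings freely: falls down by itself below about 0.75 rad, and falls to 1.40 and stays there once its knob has been pushed past the top.
- pawl_knob (a point): Centre of the pawl's black ball knob, 24 mm in diameter, on a 10 mm stem, 51 mm from the hinge. Pawl down: about y = 124, z = 111 mm; swung over: y = 189, z = 117 mm. It moves in the plane x = 0 over the hinge: pushed along +y it lifts the pawl, pushed back along -y it lets it down.
- switches (a point): Centre of the top of the black switch housing (56 mm in x, 130 mm in y, top z = 29 mm), at x = -115, y = -55 mm. In it stand four toggles in a row along y, 30 mm apart, switch 1 at the fixed stop's end. Each is a white paddle 12 mm wide in y, 10 mm thick at the head, 42 mm above its pivot; leaning on or off its top is 17 mm to +x or -x of the pivot, 66 mm above the worktop.
- bay1 (a point): Centre of the cradle floor at place 1 of a closed row, counted from the fixed stop (24 mm from the stop's face).
- bay2 (a point): Centre of the cradle floor at place 2 of a closed row, counted from the fixed stop (72 mm from the stop's face).
- bay3 (a point): Centre of the cradle floor at place 3 of a closed row, counted from the fixed stop (120 mm from the stop's face).
- bay4 (a point): Centre of the cradle floor at place 4 of a closed row, counted from the fixed stop (168 mm from the stop's face).
- sw1 (a joint): Toggle switch 1 (for place 1), rad: +0.42 on (tipped along the doser's +x, towards the cradle), -0.42 off (tipped to -x, away from the cradle). Pivot at x = -115, y = -100, z = 28 mm in the doser's frame. Light; from its middle it falls to either side by itself.
- sw2 (a joint): Toggle switch 2 (for place 2), rad: +0.42 on (tipped along the doser's +x, towards the cradle), -0.42 off (tipped to -x, away from the cradle). Pivot at x = -115, y = -70, z = 28 mm in the doser's frame. Light; from its middle it falls to either side by itself.
- sw3 (a joint): Toggle switch 3 (for place 3), rad: +0.42 on (tipped along the doser's +x, towards the cradle), -0.42 off (tipped to -x, away from the cradle). Pivot at x = -115, y = -40, z = 28 mm in the doser's frame. Light; from its middle it falls to either side by itself.
- sw4 (a joint): Toggle switch 4 (for place 4), rad: +0.42 on (tipped along the doser's +x, towards the cradle), -0.42 off (tipped to -x, away from the cradle). Pivot at x = -115, y = -10, z = 28 mm in the doser's frame. Light; from its middle it falls to either side by itself.
- tin_1: Round upright spice tin, steel with a paper band and an aluminium lid with a paper disc: 48 mm in diameter, 54 mm tall, 0.14 kg. Origin: centre of the underside, z up. To be loaded. May be absent (None).
- tin_2: Round upright spice tin, steel with a paper band and an aluminium lid with a paper disc: 48 mm in diameter, 54 mm tall, 0.14 kg. Origin: centre of the underside, z up. To be loaded. May be absent (None).
- tin_3: Round upright spice tin, steel with a paper band and an aluminium lid with a paper disc: 48 mm in diameter, 54 mm tall, 0.14 kg. Origin: centre of the underside, z up. To be loaded. May be absent (None).
- tin_4: Round upright spice tin, steel with a paper band and an aluminium lid with a paper disc: 48 mm in diameter, 54 mm tall, 0.14 kg. Origin: centre of the underside, z up. To be loaded. May be absent (None).
- jam_jar: Bystander: jam jar, 69 mm across, 99 mm tall. Origin under its centre. Not to be moved.
- mug_a: Bystander: mug 78 mm across, 101 mm tall. Origin under its centre. Not to be moved.
- pepper_mill: Bystander: wooden pepper mill, 58 mm across, 170 mm tall. Origin under its centre. Not to be moved.
- tuna_tin: Bystander: flat tin 86 mm across, 40 mm tall. Origin under its centre. Not to be moved.
Mind the look-alikes: they are no part of the job. What is shaped like the tin_2 but blue is not meant.

How it is judged:
On the way, in this order (a step that is already met when the one before it is completed fails the run):
1. the pawl is swung over and stays up (value of joint pawl above 1.2 rad), for 0.2 s.
2. the toothed rod is drawn out past the pawl (at least 115 of 130 mm) (value of joint rod above 0.115 m), for 0.2 s.
3. every tin that is present stands upright in the cradle (angle between each of tin_1, tin_2, tin_3, tin_4's own z axis and vertical below 0.15 rad and height (world z) of tin_1 between 0.003 and 0.016 m and x of tin_1 in the frame of doser between -0.012 and 0.012 m and y of tin_1 in the frame of doser between -0.1 and 0.1 m and height (world z) of tin_2 between 0.003 and 0.016 m and x of tin_2 in the frame of doser between -0.012 and 0.012 m and y of tin_2 in the frame of doser between -0.1 and 0.1 m and height (world z) of tin_3 between 0.003 and 0.016 m and x of tin_3 in the frame of doser between -0.012 and 0.012 m and y of tin_3 in the frame of doser between -0.1 and 0.1 m and height (world z) of tin_4 between 0.003 and 0.016 m and x of tin_4 in the frame of doser between -0.012 and 0.012 m and y of tin_4 in the frame of doser between -0.1 and 0.1 m), for 0.2 s.
At the end, for the whole second after the job is handed in: All tins stand upright in the cradle, each within 15 mm of a place, filled from the stop without gaps; pusher within 10 mm of the last one; pawl down (under 0.35 rad); switches of filled places on (over 0.25 rad), the others off (under -0.25 rad); all at rest (angle between each of tin_1, tin_2, tin_3, tin_4's own z axis and vertical below 0.15 rad and height (world z) of tin_1 between 0.003 and 0.016 m and (horizontal distance between tin_1 and bay1 below 0.015 m or horizontal distance between tin_1 and bay2 below 0.015 m or horizontal distance between tin_1 and bay3 below 0.015 m or horizontal distance between tin_1 and bay4 below 0.015 m) and linear speed of each of tin_1, tin_2, tin_3, tin_4 below 0.03 m/s and height (world z) of tin_2 between 0.003 and 0.016 m and (horizontal distance between tin_2 and bay1 below 0.015 m or horizontal distance between tin_2 and bay2 below 0.015 m or horizontal distance between tin_2 and bay3 below 0.015 m or horizontal distance between tin_2 and bay4 below 0.015 m) and height (world z) of tin_3 between 0.003 and 0.016 m and (horizontal distance between tin_3 and bay1 below 0.015 m or horizontal distance between tin_3 and bay2 below 0.015 m or horizontal distance between tin_3 and bay3 below 0.015 m or horizontal distance between tin_3 and bay4 below 0.015 m) and height (world z) of tin_4 between 0.003 and 0.016 m and (horizontal distance between tin_4 and bay1 below 0.015 m or horizontal distance between tin_4 and bay2 below 0.015 m or horizontal distance between tin_4 and bay3 below 0.015 m or horizontal distance between tin_4 and bay4 below 0.015 m) and horizontal distance between any of tin_1, tin_2, tin_3, tin_4 and bay1 below 0.015 m and (not (horizontal distance between any of tin_1, tin_2, tin_3, tin_4 and bay2 below 0.015 m) or horizontal distance between any of tin_1, tin_2, tin_3, tin_4 and bay1 below 0.015 m) and (not (horizontal distance between any of tin_1, tin_2, tin_3, tin_4 and bay3 below 0.015 m) or horizontal distance between any of tin_1, tin_2, tin_3, tin_4 and bay2 below 0.015 m) and (not (horizontal distance between any of tin_1, tin_2, tin_3, tin_4 and bay4 below 0.015 m) or horizontal distance between any of tin_1, tin_2, tin_3, tin_4 and bay3 below 0.015 m) and y of any of tin_1, tin_2, tin_3, tin_4 in the frame of pusher_face above -0.034 m and value of joint pawl below 0.35 rad and (not (horizontal distance between any of tin_1, tin_2, tin_3, tin_4 and bay1 below 0.015 m) or value of joint sw1 above 0.25 rad) and (horizontal distance between any of tin_1, tin_2, tin_3, tin_4 and bay1 below 0.015 m or value of joint sw1 below -0.25 rad) and (not (horizontal distance between any of tin_1, tin_2, tin_3, tin_4 and bay2 below 0.015 m) or value of joint sw2 above 0.25 rad) and (horizontal distance between any of tin_1, tin_2, tin_3, tin_4 and bay2 below 0.015 m or value of joint sw2 below -0.25 rad) and (not (horizontal distance between any of tin_1, tin_2, tin_3, tin_4 and bay3 below 0.015 m) or value of joint sw3 above 0.25 rad) and (horizontal distance between any of tin_1, tin_2, tin_3, tin_4 and bay3 below 0.015 m or value of joint sw3 below -0.25 rad) and (not (horizontal distance between any of tin_1, tin_2, tin_3, tin_4 and bay4 below 0.015 m) or value of joint sw4 above 0.25 rad) and (horizontal distance between any of tin_1, tin_2, tin_3, tin_4 and bay4 below 0.015 m or value of joint sw4 below -0.25 rad)); the robot touches nothing.
It fails at once if the jam jar is moved by more than 3 cm (distance of jam_jar from where it was at the start of the episode above 0.03 m).
It fails at once if the mug is moved by more than 3 cm (distance of mug_a from where it was at the start of the episode above 0.03 m).
It fails at once if the pepper mill is moved by more than 3 cm (distance of pepper_mill from where it was at the start of the episode above 0.03 m).
It fails at once if the flat tin is moved by more than 3 cm (distance of tuna_tin from where it was at the start of the episode above 0.03 m).
Of tin_1, tin_2, tin_3, tin_4 only 2 to 4 are there at a start; the rules pass over those that are not, and their reading is None.
At some moment in a run one of tin_1, tin_2, tin_3, tin_4 may be knocked a few centimetres aside while the robot is not near it.
It also fails if it takes over 210 s, if anything falls off the work surface, if the arm or the gripper's body presses on something with over 40 N, if the wrist force passes 120 N, or if a joint passes its speed limit or range.

## Robot

A 6-joint arm with a two-finger parallel gripper is mounted at the origin on a cart in front of the work surface, level with it; the furniture and walls round the work are solid. World frame = base frame: x ahead of the robot, y to its left, z up, the work surface at z = 0. Lengths are in m, angles in rad, forces in N, time in s.
With the tool pointing down it reaches from about 0.325 to 1 m from the base axis. Payload 5.1 kg.
Tool frame: the origin (TCP) lies midway between the tips of the shut fingers; the grasp point (between the pads) lies arm.pinch_z behind it (arm.pinch_z is the distance from the TCP to the grasp point, in m); z points along the fingers, y is the line along which they close (so a half turn about z gives the same grasp; the last joint's range is limited). The gripper opens to 85 mm and grips with 20 to 120 N. Pads are 22 mm wide; open, the fingers measure 114 mm over their backs; the gripper's body (76 mm by 85 mm) begins 54 mm behind the grasp point. The pads swing forward as they close: fully open they stand 13 mm farther back than shut.
Start: joints at [1.109, 0.124, 1.65, -0, 1.367, -0.083], TCP at [0.24, 0.604, 0.192] pointing down, gripper open.
Joint ranges: [-2.61, 2.61], [-1.02, 2.33], [0.03, 2.71], [-1.35, 4.49], [0.32, 2.68], [-2.91, 2.91]. Speed limits (rad/s): [2.57, 2.57, 3.14, 3.14, 3.14, 3.14].

## Interface

Orientations are given as a unit quaternion [w, x, y, z].
In Python, from workcell import arm, optics, models gives the robot as it stands.
- The arm moves only by the shell command python3 -m crank 'ROWS'. ROWS is JSON, a list of rows, each a list of 3 entries, a list of its own where there are three numbers: the shift along the tool's x, y, z normalised to -1 to 1, where 1 is 0.025 m, then the turn, a rotation vector about the tool's x, y, z normalised to -1 to 1, where 1 is pi rad, then the opening, from 0 (shut) to 1 (fully open). In form: [[[dx, dy, dz], [rx, ry, rz], jaw], ...]. A call has 1 to 10 rows; each row shifts and turns the commanded pose from where the row before left it, along the tool's axes as they then stand; what a row does not reach is not made up. A row lasts 1/12 s, in which the tool goes at most 41.7 mm and 7.16 degrees, less where a joint would pass 70% of its speed; a pose out of reach is approached as far as the arm can. A call with a number of a shift or a turn outside -1 to 1 is refused whole. A call with a gripper value outside its range is refused whole. The fingers move at their own pace and stop on an object; the grip force is fixed at half the most. Time passes only in rows, so rows that do not move let the fingers close. It gives the time, the measured TCP pose, the force, the opening and the grip force at its end, in the units of the state.
- arm.state(): the state, without advancing time (a new reading comes with each control period).
- optics.get_image(name): name is "scene" or "side" or "wrist"; returns the picture (420x560x3 uint8, red, green, blue); there is no depth.
- optics.get_calibration(name): a dict with "fov_y" (degrees; the focal length in pixels is half the picture's height over the tangent of half this angle, whatever the lens; pixels are square), "cx", "cy" (the principal point, pixels), "R" (3x3) and "t" (3): a world point X has camera coordinates R X + t; the wrist camera has in their place "hand_eye" (4x4, takes a point from camera to tool coordinates, whose origin is the TCP and whose axes are the flange's). Camera axes: x right, y down, z forward; pixel columns grow to the right and rows downward; lengths in m; the calibration is good to about 2 mm. A picture is of the moment at which its call begins: read the wrist's pose just before it. get_calibration takes no time and is no camera call.
- arm.close_job(): hands the job in; it is judged then, once.
Trained networks look in the newest picture that a camera, given by its name, has taken for a name from the list of things; names that differ only in an ending like _2 or _b are one class to them, and where a whole thing is asked for, a point or a joint stands for the part that bears it (a point fixed in the world has none). Each returns a list of dicts, best first, with "p" (0 to 1); they miss things now and then, are a little off and sometimes report something else, mostly with a low value. They report only what shows in the picture. A call takes as long as a camera call. They do not tell look-alikes from the thing itself.
- models.search_frame(camera, target): "position" ([column, row] in pixels, amid what is visible of it).
- models.cut_out(camera, target): "region" (420x560 bool, what is visible of it) and "position" ([column, row] in pixels, amid what is visible of it).
The state is a dict: "clock": time; "qpos": joint angles; "dq": joint speeds; "joint_torque": joint torques, N m; "position": TCP position; "eef_rot": TCP orientation; "ft_force": force on the tool from outside, world axes, zero at the start; "wrist_torque": the same for the moment, N m; "gripper_width": finger opening in m; "gripper_force": force on a finger pad.
Only numpy, scipy, OpenCV 4.12 (cv2) and the standard library are available. Lean on these libraries where they do the work, as an engineer would, in place of code of your own. Each camera call takes 0.05 s, during which the arm holds its last target. There are 200 camera calls.

## Working session

There is one attempt and no reset: what is moved stays moved. The work goes in short steps, Python scripts to look and compute and a shell command to move; the robot and the scene stay as the last step left them, time stands still between calls to the robot, and variables do not carry over. Pictures are saved under pics/ and viewed, at most 14 in all, crops included, and the job is handed in when it is done.

```bash
mkdir -p pics
python3 - <<'E'
from workcell import arm, optics, models
import cv2
print(arm.state(), arm.pinch_z)
for n in ["scene","side"]:
    im=optics.get_image(n); cv2.imwrite(f"pics/{n}0.png",im[:,:,::-1]); c=optics.get_calibration(n); print(n,c)
    for t in ["tin_1","jam_jar","mug_a","pepper_mill","tuna_tin","rod_handle","pawl_knob","switches","doser"]:
        print(t,[([round(float(v)) for v in d["position"]],round(d["p"],2)) for d in models.search_frame(n,t)])
print(optics.get_calibration("wrist"))
E
```

```text
{'clock': 0.0, 'qpos': array([ 1.10938624e+00,  1.24501501e-01,  1.65169934e+00, -1.94098755e-05,
        1.36748990e+00, -8.25907362e-02]), 'dq': array([-0.00060641, -0.00129407, -0.00020377,  0.0007387 , -0.00099372,
       -0.0011028 ]), 'joint_torque': array([ 7.77234563e-04, -4.23596871e+01, -3.65462780e+01, -2.96510916e-05,
        6.63799408e-03, -2.65633723e-06]), 'position': array([0.2400991 , 0.60327529, 0.19104045]), 'eef_rot': array([-2.72681974e-04,  1.88277122e-01,  9.82115383e-01, -1.01303172e-03]), 'ft_force': array([-0.07299068, -0.07747057,  0.30850387]), 'wrist_torque': array([ 0.01445688,  0.01435654, -0.0543188 ]), 'gripper_force': 0.0, 'gripper_width': 0.08525260390689916} 0.0187
scene {'fov_y': 46.15356378195195, 'cx': 273.29649728305066, 'cy': 204.60243623704665, 'R': array([[-9.46810920e-01, -3.21789056e-01, -9.41141872e-04],
       [-2.00226744e-01,  5.91418506e-01, -7.81110364e-01],
       [ 2.51909376e-01, -7.39375381e-01, -6.24392275e-01]]), 't': array([0.55889192, 0.19367692, 1.42852578])}
tin_1 [([281, 312], 0.98), ([256, 220], 0.78), ([201, 234], 0.68)
[... 908 characters left out ...]
91)]
pepper_mill [([425, 294], 0.55), ([152, 196], 0.55), ([316, 271], 0.33)]
tuna_tin [([422, 261], 0.93)]
rod_handle [([264, 231], 0.74), ([150, 196], 0.36)]
pawl_knob [([318, 212], 0.26), ([290, 261], 0.24)]
switches [([287, 264], 0.66)]
doser [([261, 230], 0.32)]
{'fov_y': 61.29106110373247, 'cx': 277.3757129386531, 'cy': 212.2364671869525, 'hand_eye': array([[-3.56961711e-04, -9.50392235e-01, -3.11053809e-01,
         8.14641182e-02],
       [ 9.99999195e-01,  3.94503254e-05, -1.26812370e-03,
        -6.95250417e-04],
       [ 1.21748609e-03, -3.11054011e-01,  9.50391456e-01,
        -1.81365770e-01],
       [ 0.00000000e+00,  0.00000000e+00,  0.00000000e+00,
         1.00000000e+00]])}
```

View pics/scene0.png

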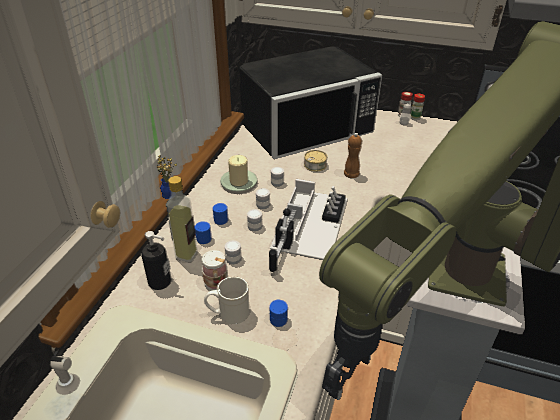

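View pics/side0.png

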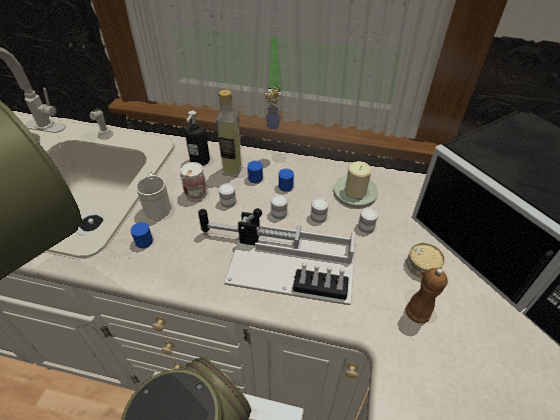

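The side view shows four silver tins at about (228,194), (279,206), (319,210) and (368,219). There are three blue look-alikes at (256,172), (286,180) and (142,235). The doser's rod handle is at (204,220), at the +y world end, and the stop is on the right near (352,245).

```bash
cat > h.py <<'E'
import numpy as np, cv2
from workcell import arm, optics, models
from scipy.spatial.transform import Rotation as Ro
def cam(n,st=None):
    c=optics.get_calibration(n); f=210/np.tan(np.radians(c["fov_y"])/2)
    K=np.array([[f,0,c["cx"]],[0,f,c["cy"]],[0,0,1]])
    if n!="wrist": return K,np.array(c["R"]),np.array(c["t"])
    st=st or arm.state(); q=st["eef_rot"]; T=np.eye(4); T[:3,:3]=Ro.from_quat(np.r_[q[1:],q[0]]).as_matrix(); T[:3,3]=st["position"]
    M=np.linalg.inv(T@c["hand_eye"]); return K,M[:3,:3],M[:3,3]
def proj(C,X):
    K,R,t=C; p=(np.atleast_2d(X)@R.T+t)@K.T; return p[:,:2]/p[:,2:]
def back(C,uv,z):
    K,R,t=C; d=R.T@np.linalg.solve(K,[uv[0],uv[1],1]); o=-R.T@t; return o+d*(z-o[2])/d[2]
def W(P,pose):  # doser->world ; pose=(x,y,yaw)
    P=np.atleast_2d(P).astype(float); c,s=np.cos(pose[2]),np.sin(pose[2])
    return np.c_[pose[0]+c*P[:,0]-s*P[:,1], pose[1]+s*P[:,0]+c*P[:,1], P[:,2]]
E
python3 - <<'E'
from h import *
im=cv2.imread("pics/side0.png"); cv2.imwrite("pics/side0c.png",cv2.resize(im[165:310,190:390],None,fx=4,fy=4,interpolation=cv2.INTER_CUBIC))
S=cam("side"); C=cam("scene")
for u in [(228,194),(279,206),(319,210),(368,219)]: print("side",back(S,u,.03))
for u in [(233,252),(255,219),(263,198),(277,177)]: print("scene",back(C,u,.03))
E
```

```text
side [0.6603089  0.16451411 0.03      ]
side [0.64819915 0.0089047  0.03      ]
side [ 0.6596975  -0.10384683  0.03      ]
side [ 0.65793709 -0.24064323  0.03      ]
scene [0.65749681 0.17041206 0.03      ]
scene [0.64858365 0.00909172 0.03      ]
scene [ 0.66116234 -0.1014195   0.03      ]
scene [ 0.65505049 -0.23140527  0.03      ]
```

View pics/side0c.png

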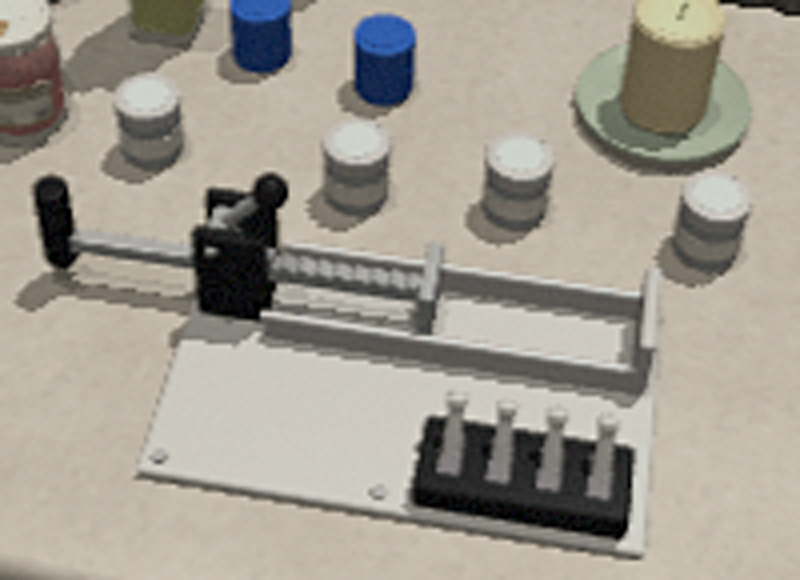

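Run:
```python
from h import *
from scipy.optimize import least_squares
S=cam("side")
o=np.array([190,165])
uv=np.array([(271,190),(428,420),(632,450),(418,488),(628,518),(50,183)])/4+o
def P(q): return np.array([(0,.124,.111),(-.087,.010,.029),(-.087,-.12,.029),(-.143,.010,.029),(-.143,-.12,.029),(0,.232+q,.086)])
f=lambda v:(proj(S,W(P(v[3]),v[:3]))-uv).ravel()
r=least_squares(f,[.45,0,0,0.],loss="soft_l1"); print(r.x,r.fun.round(1))
v=r.x; im=cv2.imread("pics/side0.png")
big=cv2.resize(im[165:310,190:390],None,fx=4,fy=4,interpolation=cv2.INTER_CUBIC)
def dr(p,c):
    for a in proj(S,W(p,v[:3])): 
        a=((a-o)*4).round().astype(int); cv2.circle(big,tuple(int(k) for k in a),4,c,1)
dr(P(v[3]),(0,0,255))
dr([(s*.028,y,.031) for s in (1,-1) for y in (-.115,0,.126)],(0,255,0))
dr([(s*.025,v[3]-.025,.061) for s in (1,-1)],(255,0,255))
for i in range(4):
    dr([(-.115+.017,-.1+.03*i,.066)],(0,255,255)); dr([(-.115-.017,-.1+.03*i,.066)],(255,255,0))
cv2.imwrite("pics/fit.png",big)
for n in ("side","scene"):
    C=cam(n)
```

```text
[ 0.53946963 -0.08827726  0.03746431  0.04225409] [ 0.7  0.5 -0.7 -2.2  1.1 -0.9 -2.2 -0.2  0.3  1.8 -0.1  0.4]
```

View pics/fit.png

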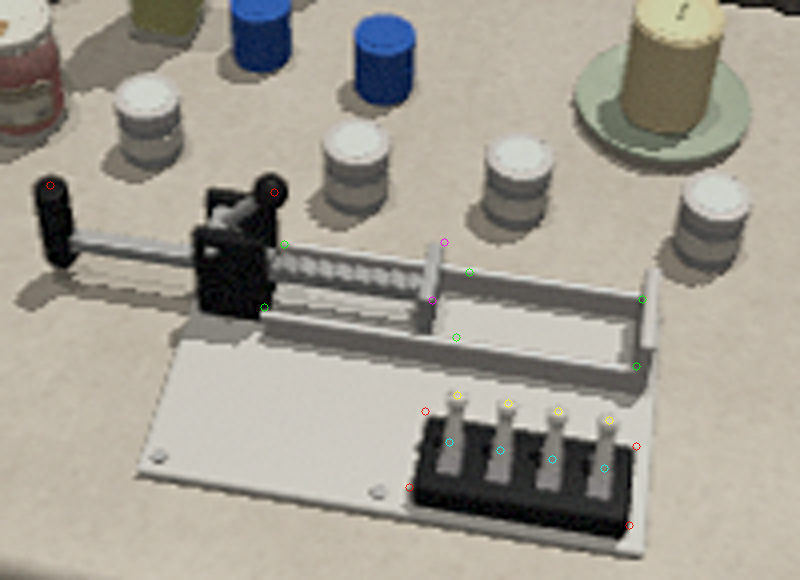

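All four switches already lean on, because the markers for the +x position match the paddle heads, and four silver tins are present. Next I bring the gripper over the doser, aligned with its axes, for a close look.

```bash
r='[0,0,-0.45],[0,0,0.0367],0'; python3 -m crank '[[[0,0,-0.45],[0,0,0.0367],0],[[0,0,-0.45],[0,0,0.0367],0],[[0,0,-0.45],[0,0,0.0367],0],[[0,0,-0.45],[0,0,0.0367],0],[[0,0,-0.45],[0,0,0.0367],0],[[0,0,-0.45],[0,0,0.0367],0],[[0,0,-0.45],[0,0,0.0367],0],[[0,0,-0.45],[0,0,0.0367],0],[[0,0,-0.45],[0,0,0.0367],0],[[0,0,-0.45],[0,0,0.0367],0]]'
python3 -m crank '[[[-0.97,0.455,0],[0,0,0],0],[[-0.97,0.455,0],[0,0,0],0],[[-0.97,0.455,0],[0,0,0],0],[[-0.97,0.455,0],[0,0,0],0],[[-0.97,0.455,0],[0,0,0],0],[[-0.97,0.455,0],[0,0,0],0],[[-0.97,0.455,0],[0,0,0],0],[[-0.97,0.455,0],[0,0,0],0],[[-0.97,0.455,0],[0,0,0],0],[[-0.97,0.455,0],[0,0,0],0]]'
python3 -m crank '[[[-0.97,0.455,0],[0,0,0],0],[[-0.97,0.455,0],[0,0,0],0],[[-0.97,0.455,0],[0,0,0],0],[[-0.97,0.455,0],[0,0,0],0],[[-0.97,0.455,0],[0,0,0],0],[[-0.97,0.455,0],[0,0,0],0],[[-0.97,0.455,0],[0,0,0],0],[[-0.97,0.455,0],[0,0,0],0],[[-0.97,0.455,0],[0,0,0],0],[[-0.97,0.455,0],[0,0,0],0]]'
python3 -m crank '[[[-0.97,0.455,0],[0,0,0],0],[[-0.97,0.455,0],[0,0,0],0],[[-0.97,0.455,0],[0,0,0],0],[[-0.97,0.455,0],[0,0,0],0],[[0,0,0],[0,0,0],0],[[0,0,0],[0,0,0],0]]'
cat >> h.py <<'E'
POSE=[0.5395,-0.0883,0.0375]
def D(X,pose=None):
    pose=pose or POSE; c,s=np.cos(pose[2]),np.sin(pose[2]); X=np.atleast_2d(X); a=X[:,:2]-pose[:2]
    return np.c_[c*a[:,0]+s*a[:,1],-s*a[:,0]+c*a[:,1],X[:,2:]]
def st():
    s=arm.state(); q=s["eef_rot"]; R=Ro.from_quat(np.r_[q[1:],q[0]]).as_matrix()
    print("t",round(s["clock"],2),"doser xyz mm",(D(s["position"])[0]*1000).round(1),"tool x yaw-90-pose deg",round(np.degrees(np.arctan2(R[1,0],R[0,0])-POSE[2])-90,2),"tilt",(R[:,2]).round(3),"F",s["ft_force"].round(1),"w",round(s["gripper_width"],4),"gf",round(s["gripper_force"],1)); return s
E
python3 - <<'E'
from h import *
s=st(); cv2.imwrite("pics/w1.png",optics.get_image("wrist")[:,:,::-1])
C=cam("scene");S=cam("side")
print("mug",back(C,(233,298),.05),back(S,(151,196),.05)); print("jar",back(C,(214,268),.05),back(S,(192,181),.05))
E
```

```text
clock: 1.83
position: [0.2404, 0.6038, 0.3054]
eef_rot: [0.0, 0.695, 0.719, -0.0]
ft_force: [-0.7, 0.5, -0.4]
gripper_width: -0.0003
gripper_force: 0.0
clock: 2.67
position: [0.3639, 0.3648, 0.305]
eef_rot: [0.0, 0.693, 0.721, 0.0]
ft_force: [0.5, 0.8, -0.3]
gripper_width: 0.0001
gripper_force: 0.0
clock: 3.5
position: [0.4871, 0.1269, 0.3051]
eef_rot: [0.0, 0.693, 0.721, 0.0]
ft_force: [0.8, -0.7, -1.0]
gripper_width: -0.0004
gripper_force: 0.0
clock: 4.0
position: [0.5361, 0.0321, 0.3046]
eef_rot: [-0.0, 0.694, 0.72, -0.0]
ft_force: [-0.3, 0.4, 0.1]
gripper_width: 0.0002
gripper_force: 0.0
t 4.0 doser xyz mm [  1.1 120.5 304.6] tool x yaw-90-pose deg -0.04 tilt [-0.001  0.    -1.   ] F [-0.3  0.4  0.1] w 0.0002 gf 0.0
mug [0.58300404 0.34819871 0.05      ] [0.58147599 0.36450002 0.05      ]
jar [0.6743729  0.26508137 0.05      ] [0.66805918 0.27623528 0.05      ]
```

View pics/w1.png

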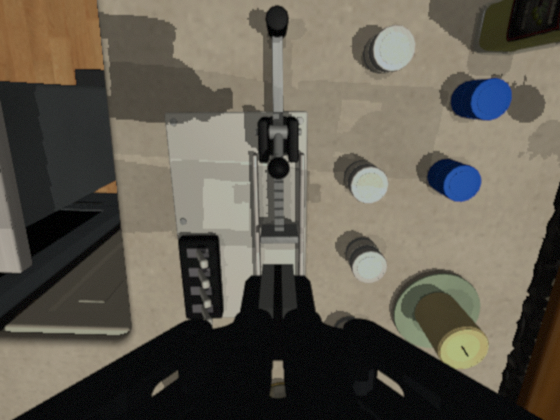

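The wrist view shows the doser straight ahead, with +y upward: knob at (278,167), handle top at (277,17), and all four paddles tipped towards the cradle. The lid of the tin at (367,185) and the others sit to the right of the cradle.

Run:
```python
from h import *
from scipy.optimize import least_squares
S=cam("side"); C=cam("wrist")
for n,u,z in [("knob",(278,167),.111),("handle",(278,17),.088),("housTL",(180,237),.029),("housTR",(219,234),.029),("wallL",(254,153),.031),("wallR",(304,153),.031),("pushL",(262,227),.061),("pushR",(299,226),.061)]:
    print(n,(D(back(C,u,z))[0]*1000).round(1))
for u in [(393,47),(369,183),(370,267),]: 
    X=back(C,u,.054); print("tin",X.round(4),(D(X)[0]*1000).round(1))
for c,p in [(S,[(228,187),(279,199.5),(319.5,204),(368.5,213)])]:
    for u in p: X=back(c,u,.054); print("side tin",X.round(4),(D(X)[0]*1000).round(1))
for n in ("wrist",):
    for d in models.cut_out(n,"tin_1")[:8]:
        print(d["p"],d["position"],(D(back(C,d["position"],.045))[0]*1000).round(1))
```

```text
knob [ -0.5 128.9 111. ]
handle [ -0.6 276.2  88. ]
housTL [-136.5   14.9   29. ]
housTR [-82.1  19.4  29. ]
wallL [-31.2 131.6  31. ]
wallR [ 32.9 131.7  31. ]
pushL [-20.9  41.7  61. ]
pushR [26.4 43.1 61. ]
tin [0.6573 0.1692 0.054 ] [127.4 252.9  54. ]
tin [0.649  0.0137 0.054 ] [113.2  97.8  54. ]
tin [ 0.6641 -0.1021  0.054 ] [124.  -18.5  54. ]
side tin [0.6647 0.1639 0.054 ] [134.6 247.4  54. ]
side tin [0.6501 0.0095 0.054 ] [114.2  93.6  54. ]
side tin [ 0.6596 -0.1034  0.054 ] [119.5 -19.6  54. ]
side tin [ 0.6574 -0.2382  0.054 ] [ 112.2 -154.2   54. ]
0.91 [390.2, 50.2] [127.2 250.6  45. ]
0.77 [481.7, 98.2] [240.8 198.6  45. ]
0.76 [456.6, 182.4] [227.1  96.5  45. ]
0.72 [360.3, 180.7] [104.3  98.6  45. ]
0.55 [364.8, 257.8] [118.3  -9.1  45. ]
0.27 [277.1, 103.9] [ -1.6 192.1  45. ]
```

```bash
sed -i 's/^POSE=.*/POSE=[0.5400,-0.0853,0.0375]/' h.py
python3 -m crank '[[[-0.6,0,-0],[0,0,0],0],[[-0.6,0,0],[0,0,0],0],[[0,0,0.99],[0,0,0],0],[[0,0,0.99],[0,0,0],0],[[0,0,0.99],[0,0,0],0],[[0,0,0.99],[0,0,0],0],[[0,0,0.99],[0,0,0],0],[[0,0,0.99],[0,0,0],0],[[0,0,0.99],[0,0,0],0],[[0,0,0.99],[0,0,0],0]]' >/dev/null
python3 -m crank '[[[0,0,0],[0,0,0],0],[[0.3,0,0],[0,0,0],0],[[0.3,0,0],[0,0,0],0],[[0.3,0,0],[0,0,0],0],[[0.3,0,0],[0,0,0],0],[[0.3,0,0],[0,0,0],0],[[0.3,0,0],[0,0,0],0],[[0.3,0,0],[0,0,0],0],[[0.3,0,0],[0,0,0],0]]'
python3 -m crank '[[[0.3,0,0],[0,0,0],0],[[0.3,0,0],[0,0,0],0],[[0,0,0],[0,0,0],0],[[0,0,0],[0,0,0],0],[[0,0,0],[0,0,0],0]]'
python3 - <<'E'
from h import *
st(); cv2.imwrite("pics/s2.png",cv2.resize(optics.get_image("side")[150:310,190:390,::-1],None,fx=3,fy=3,interpolation=cv2.INTER_CUBIC))
E
```

```text
clock: 5.68
position: [0.5348, 0.0638, 0.1071]
eef_rot: [0.0, 0.693, 0.721, 0.0]
ft_force: [0.5, 0.3, 0.3]
gripper_width: 0.0002
gripper_force: 0.0
clock: 6.1
position: [0.5341, 0.0779, 0.1067]
eef_rot: [0.0, 0.693, 0.721, -0.0]
ft_force: [-0.2, -0.9, -0.3]
gripper_width: 0.0
gripper_force: 0.0
t 6.1 doser xyz mm [  0.2 163.3 106.7] tool x yaw-90-pose deg 0.09 tilt [-0. -0. -1.] F [-0.2 -0.9 -0.3] w 0.0 gf 0.0
```

View pics/s2.png

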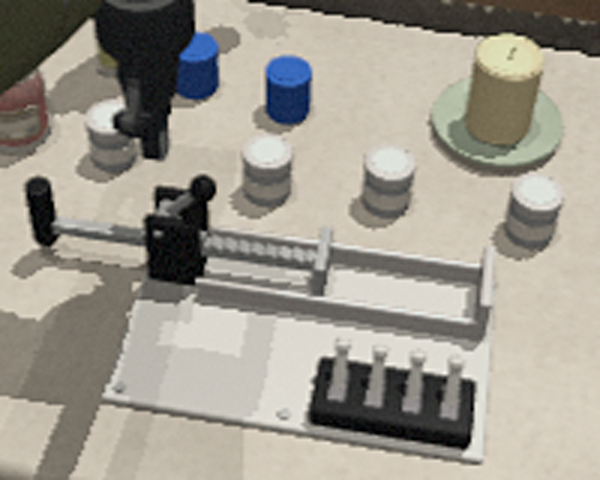

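Run:
```python
from h import *
s=arm.state(); p=s["position"]
S=cam("side");C=cam("scene")
print("TCP proj side",(proj(S,p)-[190,150])*3,"scene",proj(C,p))
print("knob proj", (proj(S,W([(0,.124,.111),(0,.189,.117),(0,.160,.126)],POSE))-[190,150])*3, proj(C,W([(0,.124,.111)],POSE)))
im=optics.get_image("scene")[:,:,::-1]
cv2.imwrite("pics/sc2.png",cv2.resize(im[150:300,200:380],None,fx=4,fy=4,interpolation=cv2.INTER_CUBIC))
```

```text
TCP proj side [[157.03431954 184.48885841]] scene [[282.89070684 221.49318045]]
knob proj [[201.9689165  188.0892544 ]
 [126.49286537 171.86746887]
 [159.32130684 169.38575861]] [[286.57656332 212.20953325]]
```

View pics/sc2.png

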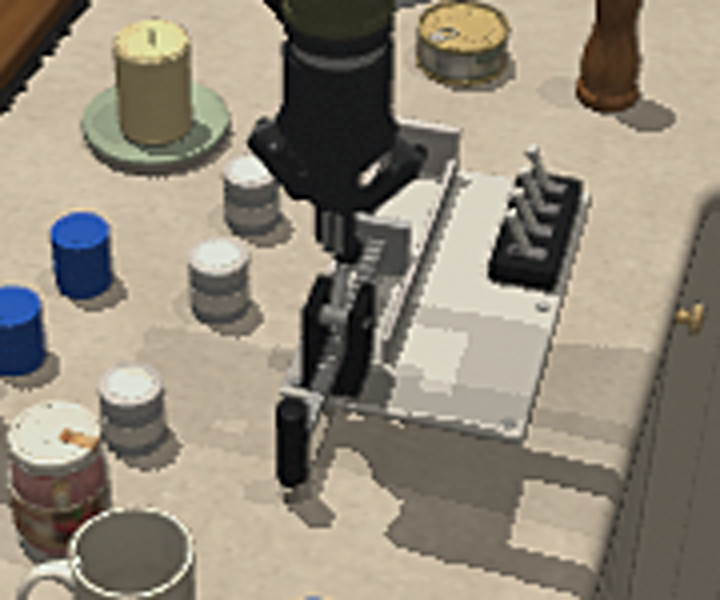

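The pawl has not moved. In both pictures the fingertips, at (284,212) scene and (242,202) side, show about 30 mm above the reported TCP, so they passed over the knob. I'll back off, go 30 mm lower and check.

```bash
python3 -m crank '[[[-0.9,0,0],[0,0,0],0],[[-0.9,0,0],[0,0,0],0],[[-0.9,0,0],[0,0,0],0],[[-0.5,0,0],[0,0,0],0],[[0,0,0],[0,0,0],0],[[0,0,0.4],[0,0,0],0],[[0,0,0.4],[0,0,0],0],[[0,0,0.4],[0,0,0],0],[[0,0,0],[0,0,0],0],[[0,0,0],[0,0,0],0]]'
python3 - <<'E'
from h import *
s=st(); p=s["position"]
S=cam("side");C=cam("scene")
im=optics.get_image("side")[:,:,::-1]; a=im[150:290,200:360]; im2=optics.get_image("scene")[:,:,::-1]; b=im2[150:290,220:380]
a=cv2.resize(a,None,fx=2.5,fy=2.5);b=cv2.resize(b,None,fx=2.5,fy=2.5)
def mk(i,uv,o,c): u=(uv-o)*2.5; cv2.circle(i,(int(u[0]),int(u[1])),4,c,1)
for z in (0,.03):
    X=p+[0,0,z]; c=(0,0,255) if z==0 else (0,255,0)
    mk(a,proj(S,X)[0],np.array([200,150]),c); mk(b,proj(C,X)[0],np.array([220,150]),c)
cv2.imwrite("pics/c3.png",np.hstack([a,b]))
E
```

```text
clock: 7.03
position: [0.536, -0.0012, 0.075]
eef_rot: [-0.001, 0.693, 0.721, -0.001]
ft_force: [-0.1, 0.1, 0.0]
gripper_width: 0.0002
gripper_force: 0.0
t 7.03 doser xyz mm [-0.8 84.2 75. ] tool x yaw-90-pose deg 0.15 tilt [-0.003  0.    -1.   ] F [-0.1  0.1  0. ] w 0.0002 gf 0.0
```

View pics/c3.png

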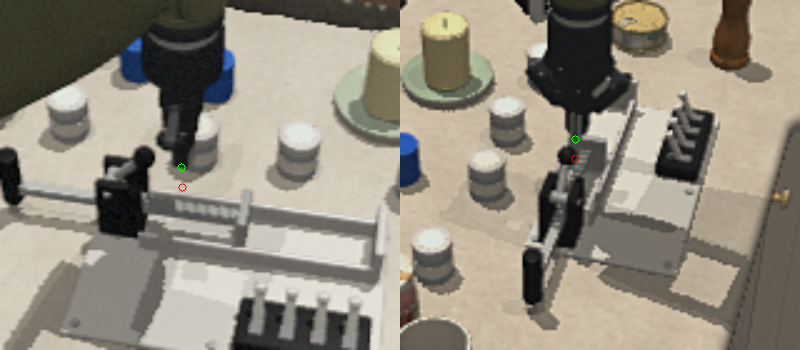

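The tip matches the green marker, 30 mm above the reported TCP, so I'll allow for about 29 mm. Now I push the knob with tips at about z = 104.

```bash
python3 -m crank '[[[0.4,0,0],[0,0,0],0],[[0.4,0,0],[0,0,0],0],[[0.4,0,0],[0,0,0],0],[[0,0,0],[0,0,0],0]]' | grep -E "posi|force"
python3 -m crank '[[[0.4,0,0],[0,0,0],0],[[0.4,0,0],[0,0,0],0],[[0.4,0,0],[0,0,0],0],[[0.4,0,0],[0,0,0],0],[[0.4,0,0],[0,0,0],0],[[0,0,0],[0,0,0],0],[[0,0,0],[0,0,0],0],[[0,0,0],[0,0,0],0]]' | grep -E "posi|force"
python3 - <<'E'
from h import *
s=st(); p=s["position"]
S=cam("side")
im=optics.get_image("side")[:,:,::-1]; a=im[150:290,200:360]
cv2.imwrite("pics/c4.png",cv2.resize(a,None,fx=2.5,fy=2.5))
E
```

```text
position: [0.5386, 0.0255, 0.082]
ft_force: [-6.4, -13.7, 15.0]
gripper_force: 9.9
position: [0.5332, 0.0784, 0.0756]
ft_force: [-0.1, -0.2, -0.2]
gripper_force: 0.0
t 8.13 doser xyz mm [ -0.6 163.8  75.6] tool x yaw-90-pose deg 0.14 tilt [-0.002 -0.    -1.   ] F [-0.1 -0.2 -0.2] w -0.0003 gf 0.0
```

View pics/c4.png

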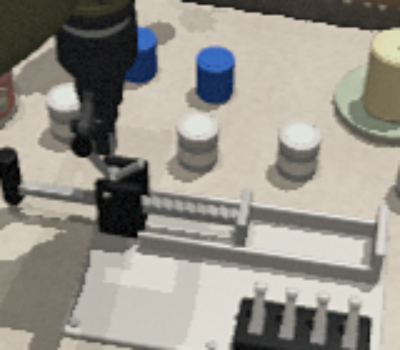

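The pawl is swung over: its knob now sits at (85,140) in the crop, on the handle side. Next I grasp the handle.

```bash
python3 -m crank '[[[0,0,-1],[0,0,0],0],[[0,0,-1],[0,0,0],0],[[0,0,-1],[0,0,0],0],[[0.874,0,0],[0,0,0],1],[[0.874,0,0],[0,0,0],1],[[0.874,0,0],[0,0,0],1],[[0.874,0,0],[0,0,0],1],[[0.874,0,0],[0,0,0],1],[[0,0,0],[0,0,0],1],[[0,0,0],[0,0,0],1]]' | grep -E "posi|force|width"
python3 -m crank '[[[0,0,0],[0,0,0],1],[[0,0,0],[0,0,0],1]]' | grep -E "width"
python3 - <<'E'
from h import *
s=st(); C=cam("wrist"); im=optics.get_image("wrist")[:,:,::-1].copy()
for p in [(0,.273,.088),(0,.189,.117)]:
    u=proj(C,W(p,POSE))[0]; print(u); cv2.circle(im,tuple(int(k) for k in u),4,(0,0,255),1)
cv2.imwrite("pics/w5.png",im)
for d in models.search_frame("wrist","tin_1"): print(round(d["p"],2),np.round(d["position"]),(D(back(C,d["position"],.045))[0]*1000).round(1))
E
```

```text
position: [0.5295, 0.1875, 0.1511]
ft_force: [0.5, 0.3, 0.4]
gripper_width: 0.0835
gripper_force: 0.0
gripper_width: 0.0857
t 9.18 doser xyz mm [  0.  271.7 151.4] tool x yaw-90-pose deg 0.03 tilt [-0.001 -0.    -1.   ] F [-0.1 -0.2 -0.2] w 0.0857 gf 0.0
[280.08451709 209.75389803]
[280.04404059 332.89350974]
0.96 [202.   9.] [-56.3 410.5  45. ]
0.93 [493. 338.] [206.4 129.5  45. ]
0.63 [375. 356.] [ 94.4 107.2  45. ]
0.63 [423. 219.] [123.1 251.1  45. ]
0.55 [533. 269.] [228.6 203.2  45. ]
```

View pics/w5.png

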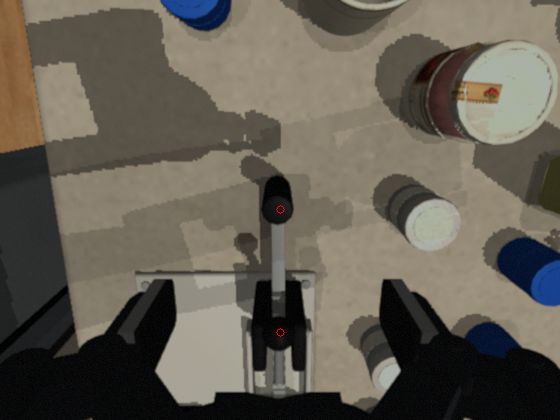

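The predicted handle and knob markers fall right on the handle top (279,208) and the swung-over knob (280,333), so the pawl stays up. I descend, grip and pull 88 mm.

```bash
python3 -m crank '[[[0,0,0.86],[0,0,0],1],[[0,0,0.86],[0,0,0],1],[[0,0,0.86],[0,0,0],1],[[0,0,0.86],[0,0,0],1],[[0,0,0.86],[0,0,0],1],[[0,0,0.86],[0,0,0],1],[[0,0,0],[0,0,0],1]]' | grep -E "posi|force|width"
python3 -m crank '[[[0,0,0],[0,0,0],0],[[0,0,0],[0,0,0],0],[[0,0,0],[0,0,0],0],[[0,0,0],[0,0,0],0],[[0,0,0],[0,0,0],0],[[0,0,0],[0,0,0],0],[[0,0,0],[0,0,0],0],[[0,0,0],[0,0,0],0]]' | grep -E "posi|force|width"
python3 -m crank '[[[0.4,0,0],[0,0,0],0],[[0.4,0,0],[0,0,0],0],[[0.4,0,0],[0,0,0],0],[[0.4,0,0],[0,0,0],0],[[0.4,0,0],[0,0,0],0],[[0.4,0,0],[0,0,0],0],[[0.4,0,0],[0,0,0],0],[[0.3,0,0],[0,0,0],0],[[0,0,0],[0,0,0],0]]' | grep -E "posi|force|width"
```

```text
position: [0.5261, 0.1854, 0.0179]
ft_force: [-2.0, -0.6, -1.2]
gripper_width: 0.0851
gripper_force: 0.0
position: [0.5295, 0.1873, 0.0246]
ft_force: [-5.6, -0.8, 7.7]
gripper_width: 0.022
gripper_force: 58.4
position: [0.5258, 0.2664, 0.0246]
ft_force: [-7.6, 1.8, 9.1]
gripper_width: 0.0218
gripper_force: 58.6
```

```bash
python3 -m crank '[[[0.15,0,0],[0,0,0],0],[[0.15,0,0],[0,0,0],0],[[0,0,0],[0,0,0],0],[[0,0,0],[0,0,0],0]]' | grep -E "posi|force|width"
python3 -m crank '[[[0.12,0,0],[0,0,0],0],[[0,0,0],[0,0,0],0],[[0,0,0],[0,0,0],0]]' | grep -E "posi|force|width"
```

```text
position: [0.5255, 0.2731, 0.0246]
ft_force: [-7.4, 0.4, 9.0]
gripper_width: 0.0224
gripper_force: 58.7
position: [0.5253, 0.2758, 0.0246]
ft_force: [-8.4, -0.2, 8.1]
gripper_width: 0.0222
gripper_force: 58.7
```

```bash
python3 -m crank '[[[0.15,0,0],[0,0,0],0],[[0,0,0],[0,0,0],0],[[0,0,0],[0,0,0],0]]' | grep -E "posi|force|width"
python3 -m crank '[[[0,0,0],[0,0,0],0.6],[[0,0,0],[0,0,0],0.8],[[0,0,0],[0,0,0],1],[[0,0,0],[0,0,0],1],[[0,0,0],[0,0,0],1],[[0,0,-1],[0,0,0],1],[[0,0,-1],[0,0,0],1],[[0,0,-1],[0,0,0],1],[[0,0,-1],[0,0,0],1],[[0,0,-1],[0,0,0],1]]' | grep -E "posi|force|width"
python3 -m crank '[[[0,0,-1],[0,0,0],1],[[0,0,-1],[0,0,0],1],[[0,0,-1],[0,0,0],1],[[-1,0.4,0],[0,0,0],1],[[-1,0.4,0],[0,0,0],1],[[-1,0.4,0],[0,0,0],1],[[-1,0.4,0],[0,0,0],1],[[-1,0.4,0],[0,0,0],1],[[0,0,0],[0,0,0],1],[[0,0,0],[0,0,0],1]]' | grep -E "posi|force|width"
python3 - <<'E'
from h import *
s=st(); C=cam("wrist"); im=optics.get_image("wrist")[:,:,::-1].copy()
for p in [(0,.362,.088),(0,.189,.117),(-.025,.105,.061),(.025,.105,.061)]:
    u=proj(C,W(p,POSE))[0]; print(u); cv2.circle(im,tuple(int(k) for k in u),4,(0,0,255),1)
cv2.imwrite("pics/w6.png",im)
for d in models.search_frame("wrist","tin_1"): print(round(d["p"],2),np.round(d["position"]),(D(back(C,d["position"],.045))[0]*1000).round(1))
E
```

```text
position: [0.5253, 0.2757, 0.0245]
ft_force: [-7.9, -12.9, 12.0]
gripper_width: 0.0222
gripper_force: 59.1
position: [0.5261, 0.2789, 0.1489]
ft_force: [-0.1, 0.1, 0.4]
gripper_width: 0.0856
gripper_force: 0.0
position: [0.5814, 0.155, 0.2226]
ft_force: [0.3, 0.3, -0.5]
gripper_width: 0.0852
gripper_force: 0.0
t 13.78 doser xyz mm [ 50.4 238.6 222.6] tool x yaw-90-pose deg -0.03 tilt [-0.  0. -1.] F [ 0.3  0.3 -0.5] w 0.0852 gf 0.0
[217.3869058   39.27496358]
[222.59912852 250.21509397]
[211.20848963 298.87626731]
[256.36703723 298.85583433]
0.85 [434. 290.] [228.  106.1  45. ]
0.78 [353. 166.] [126.  249.8  45. ]
0.68 [225. 134.] [ -3.9 282.2  45. ]
0.65 [459. 212.] [241.4 200.8  45. ]
0.65 [166.   3.] [-51.1 397.2  45. ]
0.62 [337. 369.] [122.8  -5.2  45. ]
0.6 [331. 293.] [109.5 102.6  45. ]
```

View pics/w6.png

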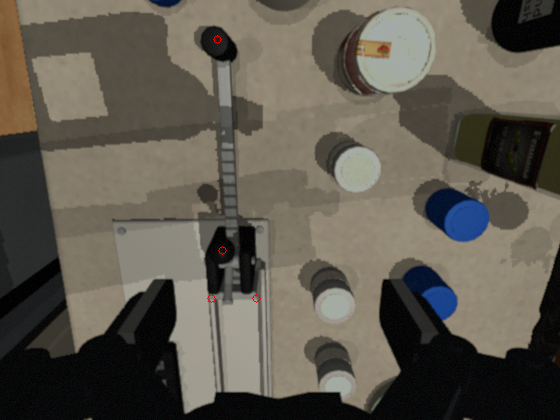

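The rod is fully out: the predicted handle marker lands on its top at (217,39). The tin lids are at (357,168), (333,300) and (337,382). I compute the grasp shifts from these.

Run:
```python
from h import *
s=st(); C=cam("wrist")
for u in [(357,168),(334,301),(337,382)]: print((D(back(C,u,.054))[0]*1000).round(1))
S=cam("side")
for u in [(228,187),(279,199.5),(319.5,204),(368.5,213)]: print("side",(D(back(S,u,.054))[0]*1000).round(1))
```

```text
t 13.88 doser xyz mm [ 49.9 240.  222.7] tool x yaw-90-pose deg 0.1 tilt [-0.  0. -1.] F [-0.4  0.6  0.5] w 0.0856 gf 0.0
[127.4 251.6  54. ]
[112.2  99.3  54. ]
[121.8 -15.2  54. ]
side [134.  244.4  54. ]
side [113.5  90.6  54. ]
side [118.8 -22.6  54. ]
side [ 111.6 -157.2   54. ]
```

```bash
python3 -m crank '[[[0.115,0.78,0],[0,0,0],1],[[0.115,0.78,0],[0,0,0],1],[[0.115,0.78,0],[0,0,0],1],[[0.115,0.78,0],[0,0,0],1],[[0,0,1],[0,0,0],1],[[0,0,1],[0,0,0],1],[[0,0,1],[0,0,0],1],[[0,0,1],[0,0,0],1],[[0,0,1],[0,0,0],1],[[0,0,1],[0,0,0],1]]' | grep -E "posi|force|width"
python3 -m crank '[[[0,0,1],[0,0,0],1],[[0,0,1],[0,0,0],1],[[0,0,0.5],[0,0,0],1],[[0,0,0.3],[0,0,0],1],[[0,0,0.3],[0,0,0],1],[[0,0,0],[0,0,0],1],[[0,0,0],[0,0,0],1]]' | grep -E "posi|force|width"
python3 - <<'E'
from h import *
s=st(); C=cam("wrist"); im=optics.get_image("wrist")[:,:,::-1].copy()
cv2.imwrite("pics/w7.png",np.hstack([im[150:,100:460],cv2.resize(optics.get_image("side")[140:275,150:330,::-1],(360,270))[:270]]))
E
```

```text
position: [0.658, 0.1721, 0.0717]
ft_force: [0.1, -0.5, 0.3]
gripper_width: 0.0854
gripper_force: 0.0
position: [0.6594, 0.1708, -0.0036]
ft_force: [0.4, -0.7, -0.4]
gripper_width: 0.0853
gripper_force: 0.0
t 15.3 doser xyz mm [128.9 251.4  -3.6] tool x yaw-90-pose deg 0.11 tilt [ 0.002  0.    -1.   ] F [ 0.4 -0.7 -0.4] w 0.0853 gf 0.0
```

View pics/w7.png

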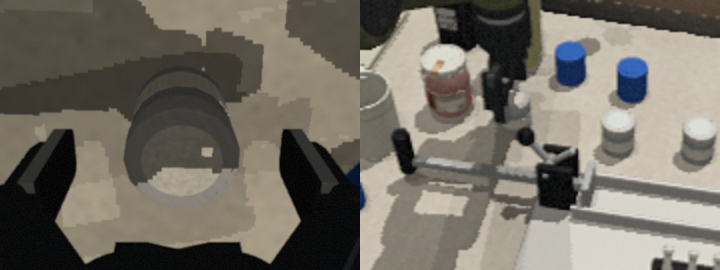

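The tin stands between the open fingers, with the lid centred. I close and lift.

```bash
python3 -m crank '[[[0,0,0],[0,0,0],0],[[0,0,0],[0,0,0],0],[[0,0,0],[0,0,0],0],[[0,0,0],[0,0,0],0],[[0,0,0],[0,0,0],0],[[0,0,0],[0,0,0],0],[[0,0,-0.85],[0,0,0],0],[[0,0,-0.85],[0,0,0],0],[[0,0,-0.85],[0,0,0],0],[[0,0,-0.85],[0,0,0],0]]' | grep -E "posi|force|width"
python3 -m crank '[[[-0.97,-0.368,0],[0,0,0],0],[[-0.97,-0.368,0],[0,0,0],0],[[-0.97,-0.368,0],[0,0,0],0],[[-0.97,-0.368,0],[0,0,0],0],[[-0.97,-0.368,0],[0,0,0],0],[[-0.97,-0.368,0],[0,0,0],0],[[-0.97,-0.368,0],[0,0,0],0]]' | grep -E "posi|force|width"
python3 -m crank '[[[-0.97,-0.368,0],[0,0,0],0],[[-0.97,-0.368,0],[0,0,0],0],[[-0.97,-0.368,0],[0,0,0],0],[[-0.97,-0.368,0],[0,0,0],0],[[-0.97,-0.368,0],[0,0,0],0],[[-0.97,-0.368,0],[0,0,0],0],[[-0.97,-0.368,0],[0,0,0],0],[[0,0,0],[0,0,0],0],[[0,0,0],[0,0,0],0]]' | grep -E "posi|force|width"
python3 - <<'E'
from h import *
s=st()
E
```

```text
position: [0.6576, 0.1702, 0.0798]
ft_force: [-0.4, -0.7, -1.2]
gripper_width: 0.0458
gripper_force: 61.7
position: [0.5995, -0.0027, 0.0792]
ft_force: [0.2, 0.2, -1.4]
gripper_width: 0.0459
gripper_force: 61.7
position: [0.5422, -0.1745, 0.0794]
ft_force: [-0.2, 0.4, -2.0]
gripper_width: 0.046
gripper_force: 61.8
t 17.57 doser xyz mm [ -1.2 -89.2  79.4] tool x yaw-90-pose deg -0.06 tilt [-0.001  0.001 -1.   ] F [-0.2  0.4 -2. ] w 0.046 gf 61.8
```

```bash
python3 -m crank '[[[0.13,0.06,0],[0,0,0],0],[[0,0,0.7],[0,0,0],0],[[0,0,0.7],[0,0,0],0],[[0,0,0.4],[0,0,0],0],[[0,0,0.4],[0,0,0],0],[[0,0,0.3],[0,0,0],0],[[0,0,0.3],[0,0,0],0],[[0,0,0],[0,0,0],0],[[0,0,0],[0,0,0],0]]' | grep -E "posi|force|width"
python3 - <<'E'
from h import *
s=st()
im=optics.get_image("side")[:,:,::-1]; a=im[150:290,230:390]; im2=optics.get_image("scene")[:,:,::-1]; b=im2[130:270,220:380]
cv2.imwrite("pics/c8.png",np.hstack([cv2.resize(a,None,fx=2.5,fy=2.5),cv2.resize(b,None,fx=2.5,fy=2.5)]))
E
```

```text
position: [0.5445, -0.1704, 0.0101]
ft_force: [0.0, -0.3, -0.3]
gripper_width: 0.0459
gripper_force: 61.8
t 18.32 doser xyz mm [  1.3 -85.2  10.1] tool x yaw-90-pose deg 0.1 tilt [-0.  0. -1.] F [ 0.  -0.3 -0.3] w 0.0459 gf 61.8
```

View pics/c8.png

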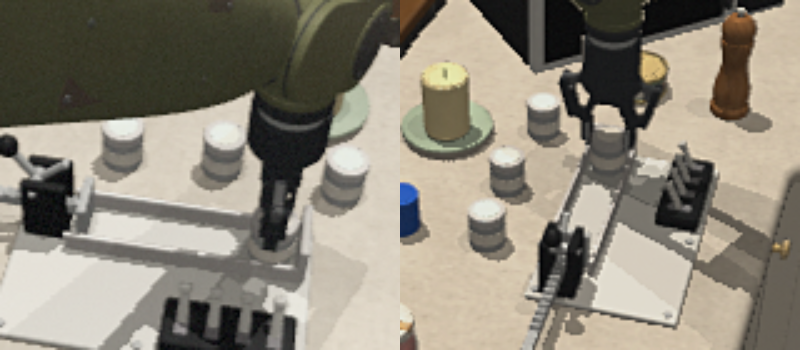

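The tin hangs between the cradle walls next to the stop. I lower it the last few millimetres and release.

```bash
python3 -m crank '[[[0,0,0.1],[0,0,0],0],[[0,0,0.08],[0,0,0],0],[[0,0,0],[0,0,0],0],[[0,0,0],[0,0,0],0]]' | grep -E "posi|force|width"
python3 -m crank '[[[0,0,0],[0,0,0],1],[[0,0,0],[0,0,0],1],[[0,0,0],[0,0,0],1],[[0,0,0],[0,0,0],1],[[0,0,0],[0,0,0],1],[[0,0,0],[0,0,0],1],[[0,0,0],[0,0,0],1],[[0,0,-1],[0,0,0],1],[[0,0,-1],[0,0,0],1],[[0,0,-1],[0,0,0],1]]' | grep -E "posi|force|width"
python3 -m crank '[[[0,0,-1],[0,0,0],1],[[0,0,-1],[0,0,0],1],[[0,0,-1],[0,0,0],1],[[0.7,0.7,-1],[0,0,0],1],[[0.7,0.7,0],[0,0,0],1],[[0.7,0.7,0],[0,0,0],1],[[0.7,0.7,0],[0,0,0],1],[[0,0,0],[0,0,0],1],[[0,0,0],[0,0,0],1]]' | grep -E "posi|force|width"
python3 - <<'E'
from h import *
s=st(); C=cam("wrist"); im=optics.get_image("wrist")[:,:,::-1].copy()
for d in models.search_frame("wrist","tin_1"): print(round(d["p"],2),np.round(d["position"]),(D(back(C,d["position"],.045))[0]*1000).round(1))
cv2.imwrite("pics/w9.png",im)
E
```

```text
position: [0.5445, -0.1706, 0.0058]
ft_force: [-0.2, -0.2, -1.1]
gripper_width: 0.0456
gripper_force: 61.8
position: [0.5439, -0.1703, 0.081]
ft_force: [0.9, -0.7, -0.2]
gripper_width: 0.0856
gripper_force: 0.0
position: [0.612, -0.0971, 0.1805]
ft_force: [-0.4, 0.4, 0.7]
gripper_width: 0.0853
gripper_force: 0.0
t 20.33 doser xyz mm [ 71.5 -14.5 180.5] tool x yaw-90-pose deg 0.2 tilt [-0.001 -0.    -1.   ] F [-0.4  0.4  0.7] w 0.0853 gf 0.0
0.78 [468.  62.] [226.6  92.6  45. ]
0.68 [335. 193.] [123.1 -19.6  45. ]
0.67 [328.  62.] [110.6  91.6  45. ]
0.58 [318. 315.] [ 112.4 -151.2   45. ]
0.55 [204. 257.] [ -2.2 -85.   45. ]
```

View pics/w9.png

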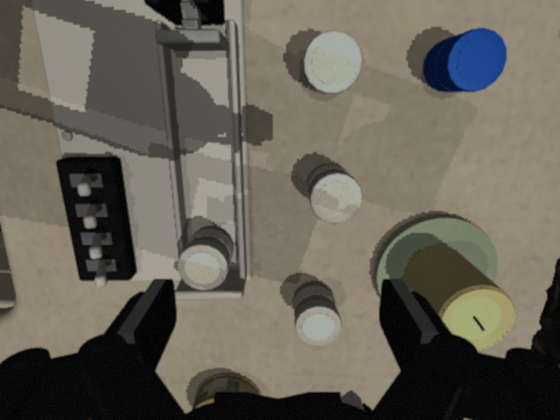

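The first tin stands upright by the stop, lid at (205,267). The remaining lids are at (333,62), (336,198) and (318,326).

Run:
```python
from h import *
s=st(); C=cam("wrist")
for u in [(333,62),(336,198),(318,326),(205,267)]: print((D(back(C,u,.054 if u[0]>300 else .062))[0]*1000).round(1))
```

```text
t 20.43 doser xyz mm [ 70.7 -15.5 180.5] tool x yaw-90-pose deg 0.09 tilt [-0.001 -0.    -1.   ] F [-0.8  0.7  0. ] w 0.0855 gf 0.0
[113.2  90.1  54. ]
[121.6 -23.2  54. ]
[ 110.3 -159.1   54. ]
[  0.9 -88.4  62. ]
```

```bash
python3 -m crank '[[[-0.06,0.68,0],[0,0,0],1],[[-0.06,0.68,0],[0,0,0],1],[[-0.06,0.68,0],[0,0,0],1],[[0,0,1],[0,0,0],1],[[0,0,1],[0,0,0],1],[[0,0,1],[0,0,0],1],[[0,0,1],[0,0,0],1],[[0,0,1],[0,0,0],1],[[0,0,1],[0,0,0],1],[[0,0,0.5],[0,0,0],1]]' | grep -E "posi|force|width"
python3 -m crank '[[[0,0,0.5],[0,0,0],1],[[0,0,0.36],[0,0,0],1],[[0,0,0],[0,0,0],1],[[0,0,0],[0,0,0],0],[[0,0,0],[0,0,0],0],[[0,0,0],[0,0,0],0],[[0,0,0],[0,0,0],0],[[0,0,0],[0,0,0],0],[[0,0,0],[0,0,0],0],[[0,0,0],[0,0,0],0]]' | grep -E "posi|force|width"
python3 -m crank '[[[0,0,-0.85],[0,0,0],0],[[0,0,-0.85],[0,0,0],0],[[0,0,-0.85],[0,0,0],0],[[0,0,-0.85],[0,0,0],0],[[0,0,0],[0,0,0],0],[[0,0,0],[0,0,0],0]]' | grep -E "posi|force|width"
python3 -c "from h import *;st()"
```

```text
position: [0.6599, -0.1009, 0.0144]
ft_force: [-1.2, 0.1, -0.3]
gripper_width: 0.0851
gripper_force: 0.0
position: [0.6646, -0.1007, -0.0009]
ft_force: [1.0, -0.4, 6.3]
gripper_width: 0.0457
gripper_force: 62.1
position: [0.6637, -0.1005, 0.083]
ft_force: [-0.1, 0.2, -2.0]
gripper_width: 0.0453
gripper_force: 61.7
t 22.6 doser xyz mm [123.1 -19.9  83. ] tool x yaw-90-pose deg 0.09 tilt [ 0.003 -0.001 -1.   ] F [-0.1  0.2 -2. ] w 0.0453 gf 61.7
```

```bash
python3 -m crank '[[[-0.112,-0.98,0],[0,0,0],0],[[-0.112,-0.98,0],[0,0,0],0],[[-0.112,-0.98,0],[0,0,0],0],[[-0.112,-0.98,0],[0,0,0],0],[[-0.112,-0.98,0],[0,0,0],0],[[0,0,0],[0,0,0],0],[[0,0,0],[0,0,0],0]]' | grep -E "posi|force|width"
python3 -c "from h import *;st()"
```

```text
position: [0.5388, -0.1188, 0.0793]
ft_force: [0.9, -0.2, -1.8]
gripper_width: 0.0458
gripper_force: 61.9
t 23.18 doser xyz mm [ -2.5 -33.4  79.3] tool x yaw-90-pose deg 0.03 tilt [-0.004  0.001 -1.   ] F [ 0.9 -0.2 -1.8] w 0.0458 gf 61.9
```

```bash
python3 -m crank '[[[0,0,0.7],[0,0,0],0],[[0,0,0.7],[0,0,0],0],[[0,0,0.5],[0,0,0],0],[[0,0,0.5],[0,0,0],0],[[0,0,0.3],[0,0,0],0],[[0,0,0.2],[0,0,0],0],[[0,0,0.1],[0,0,0],0],[[0,0,0.1],[0,0,0],0],[[0,0,0],[0,0,0],0],[[0,0,0],[0,0,0],0]]' | grep -E "posi|force|width"
python3 -c "from h import *;st()"
```

```text
position: [0.5424, -0.1195, 0.0071]
ft_force: [-5.1, 1.5, 10.3]
gripper_width: 0.0451
gripper_force: 62.7
t 24.02 doser xyz mm [  1.1 -34.2   7.1] tool x yaw-90-pose deg 0.1 tilt [ 0.001 -0.    -1.   ] F [-5.1  1.5 10.3] w 0.0451 gf 62.7
```

```bash
python3 -m crank '[[[0,0,0],[0,0,0],1],[[0,0,0],[0,0,0],1],[[0,0,0],[0,0,0],1],[[0,0,0],[0,0,0],1],[[0,0,0],[0,0,0],1],[[0,0,0],[0,0,0],1],[[0,0,0],[0,0,0],1],[[0,0,-1],[0,0,0],1],[[0,0,-1],[0,0,0],1],[[0,0,-1],[0,0,0],1]]' | grep -E "posi|force|width"
python3 -m crank '[[[0,0,-1],[0,0,0],1],[[0,0,-1],[0,0,0],1],[[0,0,-1],[0,0,0],1],[[0.7,0.7,-1],[0,0,0],1],[[0.7,0.7,0],[0,0,0],1],[[0.7,0.7,0],[0,0,0],1],[[0.7,0.7,0],[0,0,0],1],[[0,0,0],[0,0,0],1],[[0,0,0],[0,0,0],1]]' | grep -E "posi|force|width"
python3 - <<'E'
from h import *
s=st(); C=cam("wrist"); im=optics.get_image("wrist")[:,:,::-1].copy()
for d in models.search_frame("wrist","tin_1"): print(round(d["p"],2),np.round(d["position"]),(D(back(C,d["position"],.045))[0]*1000).round(1))
cv2.imwrite("pics/w10.png",im)
E
```

```text
position: [0.5403, -0.119, 0.0794]
ft_force: [1.7, -0.3, -0.5]
gripper_width: 0.0852
gripper_force: 0.0
position: [0.6085, -0.0457, 0.1789]
ft_force: [-0.1, -0.1, -0.0]
gripper_width: 0.0854
gripper_force: 0.0
t 25.6 doser xyz mm [ 69.9  37.  178.9] tool x yaw-90-pose deg 0.19 tilt [-0.001 -0.    -1.   ] F [-0.1 -0.1 -0. ] w 0.0854 gf 0.0
0.82 [316. 356.] [ 110.6 -149.8   45. ]
0.8 [209. 259.] [  1.5 -34.8  45. ]
0.78 [462. 126.] [227.6  92.1  45. ]
0.76 [211. 311.] [ -0.1 -93.9  45. ]
0.71 [487.  12.] [233.2 180.2  45. ]
0.64 [327. 126.] [110.4  92.1  45. ]
```

View pics/w10.png

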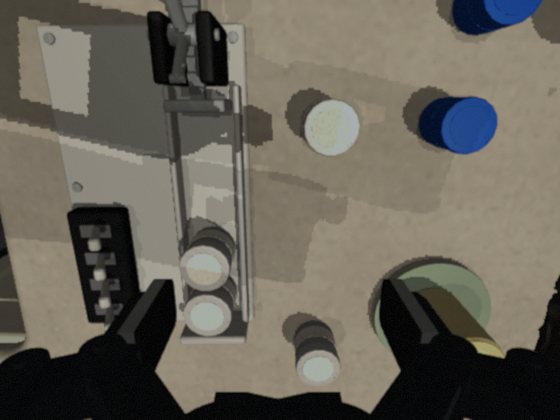

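Two tins stand in the cradle, at (205,267) and (208,315). I've now viewed 15 pictures, one over the limit of 14, so I won't view any more and will rely on numbers from here. Next is the tin with its lid at (331,127).

```bash
python3 -m crank '[[[0.76,0.573,0],[0,0,0],1],[[0.76,0.573,0],[0,0,0],1],[[0.76,0.573,0],[0,0,0],1],[[0,0,1],[0,0,0],1],[[0,0,1],[0,0,0],1],[[0,0,1],[0,0,0],1],[[0,0,1],[0,0,0],1],[[0,0,0],[0,0,0],1],[[0,0,0],[0,0,0],1]]' | grep -E "posi|force|width"
python3 - <<'E'
from h import *
s=st(); C=cam("wrist"); optics.get_image("wrist")
for d in models.cut_out("wrist","tin_1"):
    v,u=np.nonzero(d["region"]); print(round(d["p"],2),np.round(d["position"]),(D(back(C,d["position"],.045))[0]*1000).round(1),u.min(),u.max(),v.min(),v.max())
E
```

```text
position: [0.6471, 0.0114, 0.0776]
ft_force: [0.5, 0.1, 1.1]
gripper_width: 0.0854
gripper_force: 0.0
t 26.45 doser xyz mm [110.7  92.6  77.6] tool x yaw-90-pose deg 0.02 tilt [-0.004  0.    -1.   ] F [0.5 0.1 1.1] w 0.0854 gf 0.0
0.96 [512.  56.] [238.4 193.4  45. ] 449 559 4 100
0.92 [169. 363.] [ 28.4 -15.4  45. ] 156 176 342 385
0.91 [282. 225.] [111.4  93.7  45. ] 248 323 179 266
0.85 [461. 217.] [225.4  99.2  45. ] 407 510 176 265
0.7 [176. 394.] [ 30.7 -44.6  45. ] 168 180 386 402
```

Aligned with the tin at (111, 93.7). I descend, grip and lift.

```bash
python3 -m crank '[[[0,0,0.8],[0,0,0],1],[[0,0,0.8],[0,0,0],1],[[0,0,0.8],[0,0,0],1],[[0,0,0.5],[0,0,0],1],[[0,0,0.35],[0,0,0],1],[[0,0,0],[0,0,0],1],[[0,0,0],[0,0,0],0],[[0,0,0],[0,0,0],0],[[0,0,0],[0,0,0],0],[[0,0,0],[0,0,0],0]]' | grep -E "posi|force|width"
python3 -m crank '[[[0,0,0],[0,0,0],0],[[0,0,0],[0,0,0],0],[[0,0,0],[0,0,0],0],[[0,0,-0.85],[0,0,0],0],[[0,0,-0.85],[0,0,0],0],[[0,0,-0.85],[0,0,0],0],[[0,0,-0.85],[0,0,0],0],[[0,0,0],[0,0,0],0],[[0,0,0],[0,0,0],0]]' | grep -E "posi|force|width"
python3 -c "from h import *;st()"
```

```text
position: [0.6509, 0.0121, 0.0005]
ft_force: [0.8, -0.2, -0.0]
gripper_width: 0.0451
gripper_force: 61.4
position: [0.6498, 0.0121, 0.0842]
ft_force: [-0.2, -0.4, -1.6]
gripper_width: 0.0451
gripper_force: 61.7
t 28.13 doser xyz mm [113.4  93.2  84.2] tool x yaw-90-pose deg 0.09 tilt [ 0.003 -0.    -1.   ] F [-0.2 -0.4 -1.6] w 0.0451 gf 61.7
```

```bash
python3 -m crank '[[[-0.6,-0.9,0],[0,0,0],0],[[-0.6,-0.9,0],[0,0,0],0],[[-0.6,-0.9,0],[0,0,0],0],[[-0.6,-0.9,0],[0,0,0],0],[[-0.6,-0.9,0],[0,0,0],0],[[0,0,0],[0,0,0],0],[[0,0,0],[0,0,0],0],[[0,0,0],[0,0,0],0]]' | grep -E "posi|force|width"
python3 -c "from h import *;st()"
```

```text
position: [0.539, -0.0669, 0.0817]
ft_force: [1.0, 0.2, -1.2]
gripper_width: 0.0452
gripper_force: 62.0
t 28.8 doser xyz mm [-0.3 18.5 81.7] tool x yaw-90-pose deg 0.07 tilt [-0.002  0.001 -1.   ] F [ 1.   0.2 -1.2] w 0.0452 gf 62.0
```

```bash
python3 -m crank '[[[0,0,0.7],[0,0,0],0],[[0,0,0.7],[0,0,0],0],[[0,0,0.5],[0,0,0],0],[[0,0,0.5],[0,0,0],0],[[0,0,0.3],[0,0,0],0],[[0,0,0.2],[0,0,0],0],[[0,0,0.1],[0,0,0],0],[[0,0,0.1],[0,0,0],0],[[0,0,0],[0,0,0],0],[[0,0,0],[0,0,0],0]]' | grep -E "posi|force|width"
python3 -c "from h import *;st()"
```

```text
position: [0.5408, -0.0673, 0.0083]
ft_force: [-4.7, 1.6, 10.0]
gripper_width: 0.0456
gripper_force: 62.8
t 29.63 doser xyz mm [ 1.5 18.   8.3] tool x yaw-90-pose deg 0.1 tilt [ 0.001 -0.    -1.   ] F [-4.7  1.6 10. ] w 0.0456 gf 62.8
```

```bash
python3 -m crank '[[[0,0,0],[0,0,0],1],[[0,0,0],[0,0,0],1],[[0,0,0],[0,0,0],1],[[0,0,0],[0,0,0],1],[[0,0,0],[0,0,0],1],[[0,0,0],[0,0,0],1],[[0,0,0],[0,0,0],1],[[0,0,-1],[0,0,0],1],[[0,0,-1],[0,0,0],1],[[0,0,-1],[0,0,0],1]]' | grep -E "posi|force|width"
python3 -m crank '[[[0,0,-1],[0,0,0],1],[[-0.98,0.63,0],[0,0,0],1],[[-0.98,0.63,0],[0,0,0],1],[[-0.98,0.63,0],[0,0,0],1],[[-0.98,0.63,0],[0,0,0],1],[[-0.98,0.63,0],[0,0,0],1],[[-0.98,0.63,0],[0,0,0],1],[[-0.98,0.63,0],[0,0,0],1],[[0,0,0],[0,0,0],1],[[0,0,0],[0,0,0],1]]' | grep -E "posi|force|width"
python3 - <<'E'
from h import *
s=st(); C=cam("wrist"); optics.get_image("wrist")
for d in models.cut_out("wrist","tin_1"):
    v,u=np.nonzero(d["region"]); print(round(d["p"],2),np.round(d["position"]),(D(back(C,d["position"],.045))[0]*1000).round(1),u.min(),u.max(),v.min(),v.max())
E
```

```text
position: [0.5388, -0.067, 0.0807]
ft_force: [0.4, 0.2, -0.8]
gripper_width: 0.0852
gripper_force: 0.0
position: [0.6564, -0.2352, 0.1048]
ft_force: [-0.2, 0.4, -0.8]
gripper_width: 0.0853
gripper_force: 0.0
t 31.3 doser xyz mm [ 110.7 -154.2  104.8] tool x yaw-90-pose deg -0.0 tilt [-0.001  0.001 -1.   ] F [-0.2  0.4 -0.8] w 0.0853 gf 0.0
0.85 [109. 118.] [ -2.2 -88.   45. ] 61 162 79 158
0.82 [104.  34.] [  2.1 -38.   45. ] 44 155 0 75
0.78 [279. 217.] [ 110.1 -157.1   45. ] 248 315 174 253
```

```bash
python3 -m crank '[[[-0.06,0,0.9],[0,0,0],1],[[0,0,0.9],[0,0,0],1],[[0,0,0.9],[0,0,0],1],[[0,0,0.8],[0,0,0],1],[[0,0,0.5],[0,0,0],1],[[0,0,0.3],[0,0,0],1],[[0,0,0],[0,0,0],1],[[0,0,0],[0,0,0],0],[[0,0,0],[0,0,0],0],[[0,0,0],[0,0,0],0]]' | grep -E "posi|force|width"
python3 -m crank '[[[0,0,0],[0,0,0],0],[[0,0,0],[0,0,0],0],[[0,0,0],[0,0,0],0],[[0,0,0],[0,0,0],0],[[0,0,-0.85],[0,0,0],0],[[0,0,-0.85],[0,0,0],0],[[0,0,-0.85],[0,0,0],0],[[0,0,-0.85],[0,0,0],0],[[0,0,0],[0,0,0],0],[[0,0,0],[0,0,0],0]]' | grep -E "posi|force|width"
python3 -c "from h import *;st()"
```

```text
position: [0.6577, -0.2363, 0.0001]
ft_force: [-0.2, -0.6, 0.2]
gripper_width: 0.0518
gripper_force: 0.0
position: [0.6572, -0.2362, 0.0843]
ft_force: [0.4, 0.3, -1.8]
gripper_width: 0.0458
gripper_force: 61.7
t 33.07 doser xyz mm [ 111.5 -155.2   84.3] tool x yaw-90-pose deg 0.08 tilt [ 0.003 -0.001 -1.   ] F [ 0.4  0.3 -1.8] w 0.0458 gf 61.7
```

```bash
python3 -m crank '[[[0.996,-0.495,0],[0,0,0],0],[[0.996,-0.495,0],[0,0,0],0],[[0.996,-0.495,0],[0,0,0],0],[[0.996,-0.495,0],[0,0,0],0],[[0.996,-0.495,0],[0,0,0],0],[[0.996,-0.495,0],[0,0,0],0],[[0.996,-0.495,0],[0,0,0],0],[[0.996,-0.495,0],[0,0,0],0],[[0.996,-0.495,0],[0,0,0],0],[[0,0,0],[0,0,0],0]]' | grep -E "posi|force|width"
python3 -m crank '[[[0,0,0],[0,0,0],0],[[0,0,0],[0,0,0],0]]' >/dev/null;python3 -c "from h import *;st()"
```

```text
position: [0.532, -0.0125, 0.0796]
ft_force: [1.0, -0.3, -2.0]
gripper_width: 0.0457
gripper_force: 61.9
t 34.07 doser xyz mm [-1.8 69.2 81.6] tool x yaw-90-pose deg 0.11 tilt [-0.002 -0.    -1.   ] F [ 0.5 -1.2 -1.6] w 0.0458 gf 61.9
```

```bash
python3 -m crank '[[[0,0,0.7],[0,0,0],0],[[0,0,0.7],[0,0,0],0],[[0,0,0.5],[0,0,0],0],[[0,0,0.5],[0,0,0],0],[[0,0,0.3],[0,0,0],0],[[0,0,0.2],[0,0,0],0],[[0,0,0.1],[0,0,0],0],[[0,0,0.1],[0,0,0],0],[[0,0,0],[0,0,0],0],[[0,0,0],[0,0,0],0]]' | grep -E "posi|force|width"
python3 -c "from h import *;st()"
```

```text
position: [0.5377, -0.0166, 0.0086]
ft_force: [-6.3, -0.4, 10.7]
gripper_width: 0.0455
gripper_force: 62.9
t 34.9 doser xyz mm [ 0.3 68.8  8.6] tool x yaw-90-pose deg 0.09 tilt [ 0.001 -0.001 -1.   ] F [-6.3 -0.4 10.7] w 0.0455 gf 62.9
```

```bash
python3 -m crank '[[[0,0,0],[0,0,0],1],[[0,0,0],[0,0,0],1],[[0,0,0],[0,0,0],1],[[0,0,0],[0,0,0],1],[[0,0,0],[0,0,0],1],[[0,0,0],[0,0,0],1],[[0,0,0],[0,0,0],1],[[0,0,-1],[0,0,0],1],[[0,0,-1],[0,0,0],1],[[0,0,-1],[0,0,0],1]]' | grep -E "posi|force|width"
python3 -m crank '[[[0,0,-1],[0,0,0],1],[[0,0,-1],[0,0,0],1],[[0,0,-1],[0,0,0],1],[[0,0,-1],[0,0,0],1],[[0,0,-1],[0,0,0],1],[[0,0,-1],[0,0,0],1],[[0,0,-1],[0,0,0],1],[[0,0,0],[0,0,0],1],[[0,0,0],[0,0,0],1]]' | grep -E "posi|force|width"
python3 - <<'E'
from h import *
s=st()
for n in ("wrist","scene","side"):
    C=cam(n); im=optics.get_image(n); print(n)
    for d in models.cut_out(n,"tin_1"):
        v,u=np.nonzero(d["region"]); print(round(d["p"],2),np.round(d["position"]),(D(back(C,d["position"],.04))[0]*1000).round(),"rgb",np.median(im[d["region"]],0),u.min(),u.max(),v.min(),v.max())
E
```

```text
position: [0.5356, -0.0161, 0.0807]
ft_force: [0.6, -0.5, 0.1]
gripper_width: 0.0853
gripper_force: 0.0
position: [0.5373, -0.0163, 0.2575]
ft_force: [-0.7, -0.3, -0.4]
gripper_width: 0.0854
gripper_force: 0.0
t 36.48 doser xyz mm [-1.000e-01  6.910e+01  2.575e+02] tool x yaw-90-pose deg 0.09 tilt [ 0.004 -0.001 -1.   ] F [-0.7 -0.3 -0.4] w 0.0854 gf 0.0
wrist
0.86 [278. 255.] [  0. -37.  40.] rgb [143. 137. 127.] 258 297 236 280
0.85 [275. 298.] [ -4. -99.  40.] rgb [154. 150. 140.] 259 296 276 316
0.8 [275. 175.] [-4. 63. 40.] rgb [148. 142. 131.] 256 299 149 197
0.78 [274. 216.] [-5. 13. 40.] rgb [151. 145. 132.] 258 299 196 239
0.7 [482. 148.] [228.  94.  40.] rgb [ 28.  67. 136.] 447 511 126 171
0.62 [514.  46.] [242. 198.  40.] rgb [ 23.  61. 130.] 475 551 23 77
0.32 [224. 166.] [-61.  73.  40.] rgb [99. 97. 90.] 148 311 0 324
scene
0.88 [200. 233.] [249. 212.  40.] rgb [31.5 49.5 80. ] 194 211 221 244
0.75 [280. 314.] [-70. 439.  40.] rgb [ 36.5  78.  100.5] 269 287 300 327
0.66 [291. 216.] [ 3. 57. 40.] rgb [183. 176. 163.] 286 298 209 226
0.66 [219. 211.] [232.  98.  40.] rg
[... 256 characters left out ...]
6. 189.] [ -9. -97.  40.] rgb [192. 182. 170.] 296 310 181 200
0.42 [298. 204.] [ -3. -12.  40.] rgb [193. 183. 172.] 288 302 200 214
side
0.9 [338. 245.] [ -4. -88.  40.] rgb [200.5 197.  188. ] 329 348 232 255
0.9 [139. 233.] [-69. 428.  40.] rgb [30. 52. 96.] 131 152 223 247
0.89 [280. 238.] [-10.  62.  40.] rgb [189. 183. 176.] 271 288 224 245
0.81 [298. 237.] [ 3. 18. 40.] rgb [185. 179. 170.] 290 307 226 248
0.8 [287. 180.] [212.  86.  40.] rgb [27.5 49.  93.5] 278 293 168 190
0.64 [317. 241.] [ -2. -32.  40.] rgb [185. 180. 173.] 309 328 229 252
0.62 [256. 170.] [238. 187.  40.] rgb [29.  48.  88.5] 246 261 161 182
0.58 [241. 213.] [ 54. 186.  40.] rgb [88.5 88.5 86. ] 228 257 204 221
```

All four silver tins stand in the cradle at about y = -88, -33, 18 and 65, and no others are outside. Now I let the pawl down.

```bash
python3 -m crank '[[[0.875,0,0],[0,0,0],0],[[0.875,0,0],[0,0,0],0],[[0.875,0,0],[0,0,0],0],[[0.875,0,0],[0,0,0],0],[[0.875,0,0],[0,0,0],0],[[0.875,0,0],[0,0,0],0],[[0.875,0,0],[0,0,0],0],[[0,0,0],[0,0,0],0],[[0,0,0],[0,0,0],0],[[0,0,0],[0,0,0],0]]' | grep -E "posi|force|width"
python3 -m crank '[[[0,0,0.9],[0,0,0],0],[[0,0,0.9],[0,0,0],0],[[0,0,0.9],[0,0,0],0],[[0,0,0.9],[0,0,0],0],[[0,0,0.9],[0,0,0],0],[[0,0,0.9],[0,0,0],0],[[0,0,0.9],[0,0,0],0],[[0,0,0.8],[0,0,0],0],[[0,0,0],[0,0,0],0],[[0,0,0],[0,0,0],0]]' | grep -E "posi|force|width"
python3 -m crank '[[[-0.4,0,0],[0,0,0],0],[[-0.4,0,0],[0,0,0],0],[[-0.4,0,0],[0,0,0],0],[[-0.4,0,0],[0,0,0],0],[[-0.4,0,0],[0,0,0],0],[[-0.3,0,0],[0,0,0],0],[[0,0,0],[0,0,0],0],[[0,0,0],[0,0,0],0]]' | grep -E "posi|force|width"
python3 - <<'E'
from h import *
s=st()
for n in ("scene","side"):
    C=cam(n); optics.get_image(n); print(n,"down/up expected",proj(C,W([(0,.124,.111),(0,.189,.117)],POSE)).round(),[(np.round(d["position"]),round(d["p"],2)) for d in models.search_frame(n,"pawl_knob")])
E
```

```text
position: [0.5302, 0.1365, 0.2549]
ft_force: [0.3, -0.1, -0.4]
gripper_width: -0.0004
gripper_force: 0.0
position: [0.5294, 0.1357, 0.0769]
ft_force: [-0.3, 0.5, 1.3]
gripper_width: 0.0002
gripper_force: 0.0
position: [0.5324, 0.0786, 0.0778]
ft_force: [0.8, -0.3, 0.4]
gripper_width: 0.0001
gripper_force: 0.0
t 39.12 doser xyz mm [ -1.4 164.1  77.8] tool x yaw-90-pose deg 0.01 tilt [-0.  0. -1.] F [ 0.8 -0.3  0.4] w 0.0001 gf 0.0
scene down/up expected [[287. 212.]
 [281. 224.]] [(array([316., 159.]), 0.51)]
side down/up expected [[257. 213.]
 [232. 207.]] [(array([255., 214.]), 0.7), (array([278., 265.]), 0.55), (array([202., 224.]), 0.37)]
```

```bash
python3 -m crank '[[[0,0,-1],[0,0,0],0],[[0,0,-1],[0,0,0],0],[[0,0,-1],[0,0,0],0],[[0.99,0,0],[0,0,0],1],[[0.99,0,0],[0,0,0],1],[[0.99,0,0],[0,0,0],1],[[0.99,0,0],[0,0,0],1],[[0.99,0,0],[0,0,0],1],[[0.99,0,0],[0,0,0],1],[[0.99,0,0],[0,0,0],1]]' | grep -E "posi|force|width"
python3 -m crank '[[[0.95,0.06,0],[0,0,0],1],[[0,0,0],[0,0,0],1],[[0,0,0],[0,0,0],1],[[0,0,0],[0,0,0],1],[[0,0,0],[0,0,0],1]]' | grep -E "posi|force|width"
python3 - <<'E'
from h import *
s=st(); C=cam("wrist"); im=optics.get_image("wrist")
print("exp",proj(C,W([(0,.362,.088),(0,.124,.111)],POSE)).round(),[(np.round(d["position"]),round(d["p"],2)) for d in models.search_frame("wrist","rod_handle")])
u=proj(C,W([(0,.362,.088)],POSE))[0].astype(int); print(im[u[1]-30:u[1]+31:6,u[0]].mean(1))
C=cam("side"); im=optics.get_image("side")
for p in proj(C,W([(0,.124,.111),(0,.189,.117)],POSE)).round().astype(int): print(im[p[1]-3:p[1]+4:3,p[0]-3:p[0]+4:3].mean(2).round())
E
```

```text
position: [0.5254, 0.2542, 0.1529]
ft_force: [0.6, -0.2, 0.5]
gripper_width: 0.0834
gripper_force: 0.0
position: [0.5264, 0.2755, 0.1529]
ft_force: [0.1, 0.3, -0.7]
gripper_width: 0.0854
gripper_force: 0.0
t 40.57 doser xyz mm [-1.000e-01  3.611e+02  1.529e+02] tool x yaw-90-pose deg 0.05 tilt [-0. -0. -1.] F [ 0.1  0.3 -0.7] w 0.0854 gf 0.0
exp [[280. 210.]
 [280. 476.]] [(array([278., 260.]), 0.75)]
[  6.66666667   2.           8.33333333  17.33333333  30.
  26.33333333  21.          19.         117.66666667 119.
 116.66666667]
[[146.  26.  40.]
 [ 14.  34.  27.]
 [ 59.  15.   0.]]
[[189. 187. 186.]
 [188. 189. 187.]
 [193. 190. 191.]]
```

The knob is confirmed down: dark at the pawl-down spot, bright where it was when swung over. I grip the handle and push in.

```bash
python3 -m crank '[[[0,0,0.88],[0,0,0],1],[[0,0,0.88],[0,0,0],1],[[0,0,0.88],[0,0,0],1],[[0,0,0.88],[0,0,0],1],[[0,0,0.88],[0,0,0],1],[[0,0,0.88],[0,0,0],1],[[0,0,0],[0,0,0],1]]' | grep -E "posi|force|width"
python3 -m crank '[[[0,0,0],[0,0,0],0],[[0,0,0],[0,0,0],0],[[0,0,0],[0,0,0],0],[[0,0,0],[0,0,0],0],[[0,0,0],[0,0,0],0],[[0,0,0],[0,0,0],0],[[0,0,0],[0,0,0],0],[[0,0,0],[0,0,0],0]]' | grep -E "posi|force|width"
python3 -m crank '[[[-0.2,0,0],[0,0,0],0],[[-0.2,0,0],[0,0,0],0],[[-0.2,0,0],[0,0,0],0],[[-0.2,0,0],[0,0,0],0],[[0,0,0],[0,0,0],0]]' | grep -E "posi|force|width"
python3 -c "from h import *;st()"
```

```text
position: [0.5228, 0.2741, 0.0159]
ft_force: [-0.6, 0.3, -1.4]
gripper_width: 0.0854
gripper_force: 0.0
position: [0.5253, 0.2766, 0.0229]
ft_force: [-7.6, -1.5, 8.9]
gripper_width: 0.0221
gripper_force: 58.4
position: [0.5263, 0.2566, 0.023]
ft_force: [-7.3, -1.5, 8.8]
gripper_width: 0.0223
gripper_force: 58.5
t 42.38 doser xyz mm [ -0.9 342.2  23. ] tool x yaw-90-pose deg 0.07 tilt [-0.002  0.001 -1.   ] F [-7.3 -1.5  8.8] w 0.0223 gf 58.5
```

```bash
for i in 1; do
python3 -m crank '[[[-0.12,0,0],[0,0,0],0],[[-0.12,0,0],[0,0,0],0],[[0,0,0],[0,0,0],0]]' | grep -E "posi|ft"
python3 -m crank '[[[-0.12,0,0],[0,0,0],0],[[0,0,0],[0,0,0],0]]' | grep -E "posi|ft"
python3 -m crank '[[[-0.08,0,0],[0,0,0],0],[[0,0,0],[0,0,0],0]]' | grep -E "posi|ft"
done; python3 -c "from h import *;st()"
```

```text
position: [0.5265, 0.2513, 0.0229]
ft_force: [-7.2, 2.0, 8.1]
position: [0.5266, 0.2485, 0.0229]
ft_force: [-7.7, 2.8, 8.2]
position: [0.5267, 0.248, 0.023]
ft_force: [-6.8, 8.5, 6.8]
t 42.97 doser xyz mm [ -0.8 333.6  23. ] tool x yaw-90-pose deg 0.05 tilt [-0.002  0.005 -1.   ] F [-6.8  8.5  6.8] w 0.022 gf 58.5
```

```bash
python3 -m crank '[[[-0.08,0,0],[0,0,0],0],[[0,0,0],[0,0,0],0],[[0,0,0],[0,0,0],0]]' | grep -E "posi|ft"
python3 - <<'E'
from h import *
s=st()
for n in ("scene","side"):
    C=cam(n); im=optics.get_image(n); print(n)
    for d in models.cut_out(n,"tin_1"):
        X=(D(back(C,d["position"],.04))[0]*1000).round()
        if abs(X[0])<30 and -120<X[1]<120: v,u=np.nonzero(d["region"]); print(round(d["p"],2),X,u.min(),u.max(),v.min(),v.max())
E
```

```text
position: [0.5267, 0.2478, 0.023]
ft_force: [-6.8, 13.9, 5.4]
t 43.22 doser xyz mm [ -0.8 333.3  23. ] tool x yaw-90-pose deg 0.03 tilt [-0.001  0.008 -1.   ] F [-6.8 13.9  5.4] w 0.0221 gf 58.6
scene
0.65 [-9. 29. 40.] 291 300 209 216
side
0.89 [ -5. -96.  40.] 330 350 233 255
0.88 [ 8.  6. 40.] 294 312 226 250
0.75 [-3. 53. 40.] 276 295 224 247
0.69 [ -9. -45.  40.] 312 331 229 252
```

The row is closed against the stop: force rises without motion at rod value about 0.101. I release, withdraw and check.

```bash
python3 -m crank '[[[0.08,0,0],[0,0,0],0],[[0,0,0],[0,0,0],0.5],[[0,0,0],[0,0,0],0.8],[[0,0,0],[0,0,0],1],[[0,0,0],[0,0,0],1],[[0,0,0],[0,0,0],1],[[0,0,0],[0,0,0],1],[[0,0,-1],[0,0,0],1],[[0,0,-1],[0,0,0],1],[[0,0,-1],[0,0,0],1]]' | grep -E "posi|force|width"
python3 -m crank '[[[0,0,-1],[0,0,0],1],[[0,0,-1],[0,0,0],1],[[0,0,-1],[0,0,0],1],[[0,0,-1],[0,0,0],1],[[-1,0,-1],[0,0,0],1],[[-1,0,0],[0,0,0],1],[[-1,0,0],[0,0,0],1],[[-1,0,0],[0,0,0],1],[[-1,0,0],[0,0,0],1],[[-1,0,0],[0,0,0],1]]' | grep -E "posi|force|width"
python3 -m crank '[[[-1,0,0],[0,0,0],1],[[-1,0,0],[0,0,0],1],[[-1,0,0],[0,0,0],1],[[-1,0,0],[0,0,0],1],[[0,0,0],[0,0,0],1],[[0,0,0],[0,0,0],1]]' | grep -E "posi|force|width"
python3 - <<'E'
from h import *
s=st()
for n in ("wrist","side"):
    C=cam(n); im=optics.get_image(n); print(n)
    for d in models.cut_out(n,"tin_1"):
        X=(D(back(C,d["position"],.045))[0]*1000).round()
        v,u=np.nonzero(d["region"]); print(round(d["p"],2),X,u.min(),u.max(),v.min(),v.max(),np.median(im[d["region"]],0))
    for nm,p in [("knob dn/up",[(0,.124,.111),(0,.189,.117)]),("handle",[(0,.3335,.084)]),("pusher",[(0,.072,.061)])]:
        q=proj(C,W(p,POSE)).round().astype(int); print(nm,q.tolist(),[im[b-2:b+3,a-2:a+3].mean().round() if 2<a<557 and 2<b<417 else None for a,b in q])
    for i in range(4):
        q=proj(C,W([(-.115+k*.017,-.1+.03*i,.064) for k in (1,-1)],POSE)).round().astype(int); print("sw",i+1,q.tolist(),[im[b-1:b+2,a-1:a+2].mean().round() if 2<a<557 and 2<b<417 else None for a,b in q])
E
```

```text
position: [0.5271, 0.2449, 0.0962]
ft_force: [1.0, 1.1, 0.1]
gripper_width: 0.0857
gripper_force: 0.0
position: [0.5334, 0.0941, 0.2211]
ft_force: [-0.4, 0.6, 0.4]
gripper_width: 0.0854
gripper_force: 0.0
position: [0.5374, -0.0056, 0.221]
ft_force: [-0.4, 0.6, -0.2]
gripper_width: 0.0854
gripper_force: 0.0
t 45.58 doser xyz mm [  0.3  79.8 221. ] tool x yaw-90-pose deg -0.07 tilt [-0.  0. -1.] F [-0.4  0.6 -0.2] w 0.0854 gf 0.0
wrist
0.94 [  -2. -101.   45.] 257 299 304 347 [152. 147. 137.]
0.91 [ 0. 47. 45.] 255 301 185 229 [151. 145. 132.]
0.75 [ -1. -47.  45.] 257 300 267 310 [153. 147. 136.]
0.68 [235. 191.  45.] 493 559 28 85 [20. 55. 87.]
0.68 [226.  95.  45.] 461 533 137 189 [ 26.  65. 134.]
0.59 [-2.  4. 45.] 258 300 226 271 [149. 143. 132.]
knob dn/up [[279, 142], [279, 54]] [np.float64(10.0), np.float64(115.0)]
handle [[279, -165]] [None]
pusher [[279, 189]] [np.float64(126.0)]
sw 1 [[193, 337], [163, 337]] [np.float64(140.0), np.float64(5.0)]
sw 2 [[191, 314], [160, 314]] [np.float64(139.0), np.float64(5.0)]
sw 3 [[189, 290], [157, 290]] [np.float64(139.0), np.float64(39.
[... 247 characters left out ...]
 [193.  87.  45.] 278 293 169 189 [28. 49. 92.]
0.6 [-16. -39.  45.] 311 331 229 252 [164.  161.5 156. ]
0.58 [ -8. -97.  45.] 330 350 232 255 [190.5 188.5 182. ]
0.58 [-10.  49.  45.] 276 294 224 247 [168. 162. 156.]
0.46 [ 28. 412.  45.] 146 170 197 218 [114. 110.  98.]
knob dn/up [[257, 213], [232, 207]] [np.float64(17.0), np.float64(196.0)]
handle [[180, 208]] [np.float64(38.0)]
pusher [[278, 229]] [np.float64(170.0)]
sw 1 [[341, 270], [340, 282]] [np.float64(189.0), np.float64(138.0)]
sw 2 [[328, 268], [327, 280]] [np.float64(186.0), np.float64(136.0)]
sw 3 [[316, 266], [314, 278]] [np.float64(194.0), np.float64(131.0)]
sw 4 [[303, 264], [301, 275]] [np.float64(169.0), np.float64(96.0)]
```

```bash
python3 -c "
from workcell import arm
print(arm.close_job())"
```

```text
the job is handed in; nothing more can be done
None
```

The job is handed in, and my last camera checks showed all four tins upright in a closed row against the stop, the pusher snug behind the last one, the pawl down and all four switches on (they already were). I viewed 15 pictures, one over the limit of 14, and the verdict itself was not reported back.

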